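# Crack the walnuts and close them in the nut box

## Robot

A 6-joint arm with a two-finger parallel gripper is mounted at the origin on a cart in front of the work surface, level with it; the furniture and walls round the work are solid. World frame = base frame: x ahead of the robot, y to its left, z up, the work surface at z = 0. Lengths are in m, angles in rad, forces in N, time in s.
With the tool pointing down it reaches from about 0.25 to 0.8 m from the base axis. Payload 3.9 kg.
Tool frame: the origin (TCP) lies on the centre line of the jaws, within the pads' length; the fingertips stand 8 mm ahead of it and the grasp point (between the pads) lies 11 mm behind it; z points along the fingers, y is the line along which they close (so a half turn about z gives the same grasp; the last joint's range is limited). The gripper opens to 85 mm and grips with 20 to 120 N. Pads are 22 mm wide; open, the fingers measure 114 mm over their backs; the gripper's body (76 mm by 85 mm) begins 54 mm behind the grasp point. The pads swing forward as they close: fully open they stand 13 mm farther back than shut.
Start: joints at [1.343, 0.26, -0.138, 1.173, 0, 1.571], TCP at [0.119, 0.511, 0.215] pointing down, gripper open.
Joint ranges: [-2.78, 2.78], [-0.83, 1.72], [-1.28, 1.37], [-1.9, 2.12], [-1.57, 1.48], [-3.14, 3.14]. Speed limits (rad/s): [2.57, 2.57, 3.14, 3.14, 3.14, 3.14].

## Interface

Orientations are given as a rotation vector (axis times angle).
In Python, from bench import bot gives the robot as it stands.
- The arm moves only by the tool send_rows, never from a script. Its argument "targets" is a list of rows, each an object with "rotation": the turn, a rotation vector about the world's x, y, z in rad, a list of three; "delta_pos": the shift along the world's x, y, z in m, a list of three; "fingers": the finger opening in m, from 0 to 0.0854. A call has 1 to 10 rows; each row shifts and turns the commanded pose from where the row before left it; what a row does not reach is not made up. A row lasts 1/8 s, in which the tool goes at most 62.5 mm and 10.7 degrees, less where a joint would pass 70% of its speed; a pose out of reach is approached as far as the arm can. A call is refused whole if a number of a shift passes 0.0625 or a number of a turn 0.188, either way. A call with a gripper value outside its range is refused whole. The fingers move at their own pace and stop on an object; "grip_force" is the grip in N (left out, the last holds). Time passes only in rows, so rows that do not move let the fingers close. It gives the time, the measured TCP pose, the force, the opening and the grip force at its end, in the units of the state.
- bot.state(): the state, without advancing time (a new reading comes with each control period).
- bot.capture(name): name is "side" or "top"; returns a dict with "img" (420x560x3 uint8, blue, green, red), "K" (3x3 intrinsics, pixels), "world_to_cam" (4x4, takes a point from world to camera coordinates). Camera axes: x right, y up, looking along -z (the intrinsics and any distortion apply to the point x, -y, -z); pixel columns grow to the right and rows downward; lengths in m; the calibration is good to about 2 mm. A picture is of the moment at which its call begins. There is no depth.
- bot.finish_job(): hands the job in; it is judged then, once.
Trained networks look in the newest picture that a camera, given by its name, has taken for a name from the list of things; names that differ only in an ending like _2 or _b are one class to them, and where a whole thing is asked for, a point or a joint stands for the part that bears it (a point fixed in the world has none). Each returns a list of dicts, best first, with "score" (0 to 1); they miss things now and then, are a little off and sometimes report something else, mostly with a low value. They report only what shows in the picture. A call takes as long as a camera call. They do not tell look-alikes from the thing itself.
- bot.trace(camera, name): "region" (420x560 bool, what is visible of it).
- bot.mark_of(camera, name): "location" ([x, y, z] in m, in world coordinates, good to about 4 mm: a listed point, or the origin of a listed thing).
The state is a dict: "time": time; "qpos": joint angles; "joint_velocities": joint speeds; "tau": joint torques, N m; "tcp_pos": TCP position; "ee_rot": TCP orientation; "ft_force": force on the tool from outside, world axes, zero at the start; "wrist_torque": the same for the moment, N m; "grip_width": finger opening in m; "grip_force": force on a finger pad.
Only numpy, scipy, OpenCV 4.12 (cv2) and the standard library are available. Lean on these libraries where they do the work, as an engineer would, in place of code of your own. Each camera call takes 0.05 s, during which the arm holds its last target. There are 200 camera calls.

## Task

Crack every walnut on the counter in the nutcracker: lay it lengthwise between the jaws, its seam along the tool, so that each jaw bears on one half shell, squeeze the two handles together until the shell resists and then gives, let the handles spring open, and lay the cracked walnut in the nut box (never crack one in the fingers). When all are in the box, put the lid on and press it down until its gasket is fully home; leave the other things on the counter where they are.

Things in the scene. Friction and masses are not known exactly. Their poses are not given: they have to be found in the camera images.
- walnut_a: a large walnut lying on its flat, 60 mm long along its x axis, 50 mm wide along y while whole (43 mm once cracked), 40 mm high; rounded, two half shells side by side in y, a dark double seam running lengthwise between them; origin at the centre of its underside; 60 g. May be absent.
- walnut_b: a large walnut lying on its flat, 60 mm long along its x axis, 50 mm wide along y while whole (43 mm once cracked), 40 mm high; rounded, two half shells side by side in y, a dark double seam running lengthwise between them; origin at the centre of its underside; 60 g. May be absent.
- walnut_c: a large walnut lying on its flat, 60 mm long along its x axis, 50 mm wide along y while whole (43 mm once cracked), 40 mm high; rounded, two half shells side by side in y, a dark double seam running lengthwise between them; origin at the centre of its underside; 60 g. May be absent.
- shell_a (a joint): how far the shell of walnut_a has given way, m: 0 whole, 0.007 cracked (stays there). The half shells are forced together along the walnut's y axis; it resists up to about 42 N at the shell, then gives with less and less force until it stops at 0.007; half done, it stays half done. Gripping the walnut by its two ends (along x) does not crack it.
- shell_b (a joint): how far the shell of walnut_b has given way, m: 0 whole, 0.007 cracked (stays there). The half shells are forced together along the walnut's y axis; it resists up to about 42 N at the shell, then gives with less and less force until it stops at 0.007; half done, it stays half done. Gripping the walnut by its two ends (along x) does not crack it.
- shell_c (a joint): how far the shell of walnut_c has given way, m: 0 whole, 0.007 cracked (stays there). The half shells are forced together along the walnut's y axis; it resists up to about 42 N at the shell, then gives with less and less force until it stops at 0.007; half done, it stays half done. Gripping the walnut by its two ends (along x) does not crack it.
- cracker: steel nutcracker on an oak board (190 x 124 x 8 mm, x = -35 to 155) fixed to the counter; origin on the counter on its mid-line; +x runs from the handles (near the robot) to the pivots (upright pins at x = 120, y = +-38) under a cross-head, x = 105 to 145, 53 mm high. The two arms lie level side by side, z = 17 to 43 mm (jaws 13 to 47), and swing toward each other.
- cracker_nest (a point): on the board midway between the jaws (25, 0, 8 mm in the cracker's frame): a walnut's underside goes here, its x axis along the cracker's x (either way round). The jaw faces are flat, 50 mm long along x, 60 mm apart when open; the arms are about 64 mm apart from there to the cross-head.
- cracker_grip (a point): midway between the handles where they are squeezed (-85, 0, 30 mm in the cracker's frame). Each is a black bar 10 wide, 26 high (z = 17 to 43) and 80 mm long (x = -105 to -25); over their outer faces 68 mm when open, about 47 mm when the jaws touch a whole walnut, 31 mm when it has given way. Bare counter below. A walnut gives at about 18 N on each handle.
- handle_left (a joint): left handle (+ y side) of the nutcracker, rad: 0 fully open (it springs back to 0 when let go), 0.11 fully closed; about 0.05 when both jaws touch a whole walnut, about 0.09 when it has given way.
- handle_right (a joint): right handle (- y side) of the nutcracker, rad: 0 fully open (it springs back to 0 when let go), 0.11 fully closed; about 0.05 when both jaws touch a whole walnut, about 0.09 when it has given way.
- nut_box: loose open aluminium box on the counter, 190 x 172 mm outside, walls 5 mm thick, 62 mm high, floor 4 mm thick, a black rubber gasket frame inside the rim; clear opening 168 mm (its x) by 150 mm (its y); origin at the centre of its underside; 0.9 kg. Holds three walnuts side by side on its floor, not stacked (each with its length along the box's y).
- gasket (a joint): how far the gasket frame has gone down, m: 0 up (its top 6 mm above the walls, 68 mm above the counter), 0.006 fully home, flush with the walls. It is a stiff sliding fit: it moves only under about 12 N and stays where it is pushed.
- box_lid: lid: aluminium plate 190 x 172 x 6 mm on a grey plug 158 x 140 x 8 mm that enters the gasket frame with 5 mm play; on top an oak grip bar 80 long (x), 14 wide (y), 36 mm high. Origin at the centre of the plug's underside; plate top z = 14, bar top 50 mm. 0.25 kg. On the box, x along the box's x (either way), its origin is 60 mm above the box's while proud, 54 mm when home.
- lid_grip (a point): inside the lid's grip bar, 12 mm below its top: where to grip it, fingers closing along the lid's y axis.
- salt_shaker: bystander: glass shaker, 44 mm across, 90 mm high, standing; origin under its centre.
- espresso_cup_b: bystander: small green-grey cup with a handle, 64 x 88 x 56 mm, standing; origin under its centre.
Things that resemble listed ones, but are neither listed nor needed, are in the scene too. What is shaped like the walnut_a but yellow is not meant.

How it is judged:
By the outcome, as a careful person would: the job done as asked, in the order asked, and still so for the second after the job is handed in, with the robot touching nothing.
Of walnut_a, walnut_b, walnut_c only 2 to 3 are there at a start; the rules pass over those that are not, and their reading is None.
At some moment in a run one of box_lid, nut_box, walnut_a, walnut_b, walnut_c may be knocked a few centimetres aside while the robot is not near it.
Once in a run the grip may slacken for a moment while it holds something.
It also fails if it takes over 210 s, if anything falls off the work surface, if the arm or the gripper's body presses on something with over 40 N, if the wrist force passes 120 N, or if a joint passes its speed limit or range.

## Working session

There is one attempt and no reset: what is moved stays moved. The work goes in short steps, Python scripts to look and compute and a tool call to move; the robot and the scene stay as the last step left them, time stands still between calls to the robot, and variables do not carry over. Pictures are saved under pics/ and viewed, at most 14 in all, crops included, and the job is handed in when it is done.

Besides the shell and the picture viewer there is one more tool, called after "Request:" by a JSON object that holds its "fn" and its "kwargs", one argument or row to a line. send_rows: Moves the arm, as the interface text tells. Its arguments: {"type":"object","properties":{"targets":{"type":"array","items":{"type":"object","properties":{"rotation":{"type":"array","items":{"type":"number"}},"delta_pos":{"type":"array","items":{"type":"number"}},"fingers":{"type":"number"}}}},"grip_force":{"type":"number"}},"required":["targets"]}

```bash
mkdir -p pics; ls
python3 - <<'E'
from bench import bot
import cv2
for c in("top","side"):
    r=bot.capture(c); cv2.imwrite(f"pics/{c}0.png",r["img"]); print(c,r["K"].tolist(),r["world_to_cam"].round(3).tolist())
    for n in("walnut_a","cracker_nest","cracker_grip","cracker","nut_box","box_lid","lid_grip","salt_shaker","espresso_cup_b"):
        print(n,[(round(d["score"],2),[round(float(v),3) for v in d["location"]]) for d in bot.mark_of(c,n)])
s=bot.state(); print(s)
E
```

```text
pics
top [[402.4555939405315, 0.0, 278.38881944627786], [0.0, 402.4555939405315, 212.109776936642], [0.0, 0.0, 1.0]] [[0.006, -1.0, -0.02, 0.082], [0.998, 0.005, 0.07, -0.518], [-0.069, -0.02, 0.997, -1.198], [0.0, 0.0, 0.0, 1.0]]
walnut_a [(0.88, [0.313, 0.239, 0.001]), (0.86, [0.413, 0.174, 0.003]), (0.85, [0.426, 0.256, -0.001]), (0.85, [0.408, 0.369, -0.0]), (0.73, [0.309, 0.458, -0.001]), (0.69, [0.462, -0.119, 0.001])]
cracker_nest [(0.97, [0.605, 0.021, 0.006]), (0.16, [0.608, 0.305, 0.034])]
cracker_grip []
cracker [(0.81, [0.576, 0.018, -0.002])]
nut_box [(0.57, [0.497, -0.295, -0.0]), (0.3, [0.607, 0.298, -0.003])]
box_lid [(0.69, [0.608, 0.3, -0.004])]
lid_grip [(0.77, [0.604, 0.302, 0.034]), (0.35, [0.579, 0.019, 0.0])]
salt_shaker [(0.56, [0.468, 0.446, 0.002])]
espresso_cup_b [(0.59, [0.413, 0.17, 0.001]), (0.56, [0.743, -0.19, 0.001])]
side [[508.36898592748224, 0.0, 280.30542881976953], [0.0, 508.36898592748224, 208.9945820224613], [0.0, 0.0, 1.0]] [[-0.862, -0.507, -0.008, 0.515], [0.323, -0.559, 0.764, -0.175], [-0.392, 0.655, 0.646, -1.585], [0.0, 0.0, 0.0, 1.0]]
w
[... 696 characters left out ...]
, 0.256, 0.005])]
{'time': 1.0, 'qpos': array([ 1.34299487e+00,  2.60017755e-01, -1.38078378e-01,  1.17270067e+00,
        4.37953101e-06,  1.57079786e+00]), 'joint_velocities': array([ 0.00049616,  0.00016238,  0.00146042,  0.00067331, -0.00078109,
       -0.00039498]), 'tau': array([-1.61377753e-03, -4.05619276e+01,  2.54241425e+01,  9.21641331e-04,
       -7.71888767e-05,  3.01996188e-06]), 'tcp_pos': array([0.11856312, 0.51143922, 0.21480319]), 'ee_rot': array([-3.57058364e-01, -3.12123150e+00, -4.37341659e-08]), 'ft_force': array([-0.37441668, -0.53796544, -0.19024789]), 'wrist_torque': array([-0.02486449,  0.06792739, -0.02025503]), 'grip_force': 0.0, 'grip_width': 0.08534155548236008}
```

View pics/top0.png

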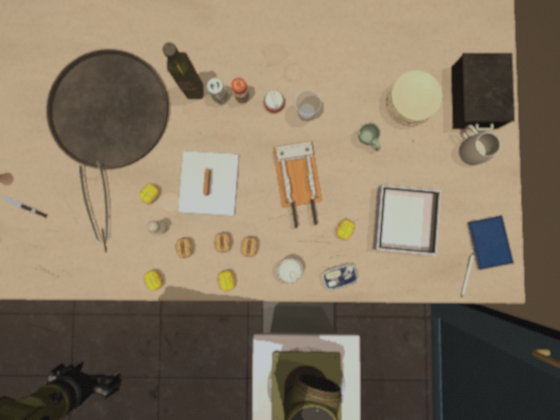

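View pics/side0.png

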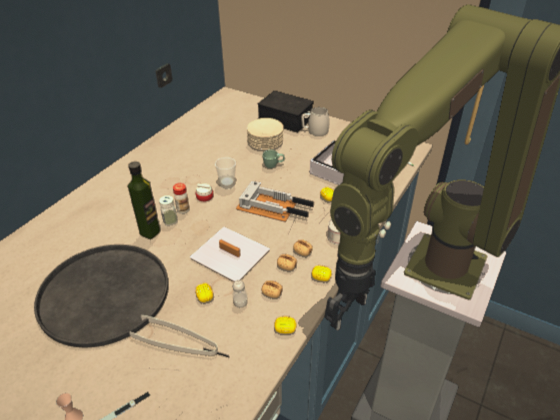

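Brown walnuts in the top view are at (184,247), (222,242) and (249,246). The look-alikes are the yellow ones at (149,193), (153,281), (227,281) and (346,229), plus the brown stick on the lid at (207,181), which is the lid's bar. The cracker is at (298,175), the box at (408,220), the lid at (208,183) and the salt shaker at (156,227). I choose the three brown ones and check them in a close rectified crop.

```bash
cat > h.py <<'E'
from bench import bot
import numpy as np, cv2
F=np.diag([1,-1,-1.])
def proj(r,P):
    P=np.atleast_2d(P); W=r["world_to_cam"]
    c=(P@W[:3,:3].T+W[:3,3])@F@r["K"].T
    return c[:,:2]/c[:,2:]
def rect(r,cx,cy,w,h,z,s):
    """view of the plane z, up = +x world, left = +y, w(y) x h(x) metres, s px/m"""
    W=np.array([[cx+h/2,cy+w/2,z],[cx+h/2,cy-w/2,z],[cx-h/2,cy-w/2,z],[cx-h/2,cy+w/2,z]])
    d=np.float32([[0,0],[w*s,0],[w*s,h*s],[0,h*s]])
    M=cv2.getPerspectiveTransform(np.float32(proj(r,W)),d)
    return cv2.warpPerspective(r["img"],M,(int(w*s),int(h*s)),flags=cv2.INTER_CUBIC)
def back(r,px,z):
    """pixels to points on plane z"""
    px=np.atleast_2d(px).astype(float); W=r["world_to_cam"]
    d=(np.c_[px,np.ones(len(px))]@np.linalg.inv(r["K"]).T)@F@W[:3,:3]
    o=-W[:3,:3].T@W[:3,3]
    return o+d*((z-o[2])/d[:,2:])
def tri(r1,p1,r2,p2):
    rows=[]
    for r,p in((r1,p1),(r2,p2)):
        Pm=r["K"]@F@r["world_to_cam"][:3]
        rows+= [p[0]*Pm[2]-Pm[0], p[1]*Pm[2]-Pm[1]]
    v=np.linalg.svd(np.array(rows))[2][-1]; return v[:3]/v[3]
def region(cam,name,near,tol=25):
    """trace whose centroid is nearest to pixel near"""
    best=None
    for d in bot.trace(cam,name):
        ys,xs=np.nonzero(d["region"])
        if len(xs)==0: continue
        e=np.hypot(xs.mean()-near[0],ys.mean()-near[1])
        if e<tol and (best is None or e<best[0]): best=(e,d["region"],d["score"])
    return best
E
python3 - <<'E'
from h import *
rt=bot.capture("top"); rs=bot.capture("side")
ws=[(.410,.369),(.428,.255),(.414,.173)]
rows=[]
for r in (rt,rs): rows.append(np.hstack([rect(r,x,y,.1,.1,.025,2000) for x,y in ws]))
cv2.imwrite("pics/w.png",np.vstack(rows))
a=[cv2.resize(rect(r,.6,.015,.2,.3,.036,2000),(400,600)) for r in (rt,rs)]
cv2.imwrite("pics/c.png",np.hstack(a))
for c,r in(("top",rt),("side",rs)):
  for n,P in(("walnut_a",[(x,y,.02) for x,y in ws]),("nut_box",[(.496,-.295,.03)]),("box_lid",[(.608,.301,.01)]),("cracker",[(.6,.02,.03)])):
    for p in P:
      b=region(c,n,proj(r,p)[0],30)
      if b is None: print(c,n,"none");continue
      ys,xs=np.nonzero(b[1]); z={"walnut_a":.02,"nut_box":.062,"box_lid":.014,"cracker":.03}[n]
      g=back(r,np.c_[xs,ys],z)[:,:2]
      (cx,cy),(w,h),an=cv2.minAreaRect(np.float32(g*1000))
      ev,V=np.linalg.eigh(np.cov(g.T)); v=V[:,1]
      print(c,n,round(b[2],2),len(xs),"rect",[round(k,1) for k in(cx,cy,w,h,an)],"mean",g.mean(0).round(4),"axis deg",round(np.degrees(np.arctan(v[1]/v[0])),1),"sd",(np.sqrt(ev)*1000).round(1))
E
```

```text
top walnut_a 0.77 276 rect [409.3, 369.3, 57.3, 48.5, 1.2] mean [0.4087 0.3692] axis deg 6.9 sd [13.2 15.3]
top walnut_a 0.87 306 rect [412.2, 171.3, 60.0, 51.2, 0.4] mean [0.4128 0.1719] axis deg -18.4 sd [13.4 16.5]
top walnut_a 0.87 306 rect [412.2, 171.3, 60.0, 51.2, 0.4] mean [0.4128 0.1719] axis deg -18.4 sd [13.4 16.5]
top nut_box 0.75 4247 rect [494.4, -287.3, 191.7, 191.1, 85.6] mean [ 0.4943 -0.2873] axis deg -36.8 sd [53.9 54.4]
top box_lid 0.98 3534 rect [607.1, 301.2, 177.4, 195.3, 86.6] mean [0.6065 0.3018] axis deg 0.0 sd [50.4 55.5]
top cracker 0.76 2487 rect [600.4, 24.4, 249.9, 121.0, 9.7] mean [0.6278 0.0285] axis deg 10.9 sd [34.3 57.1]
side walnut_a 0.79 298 rect [409.9, 367.9, 59.3, 65.2, 30.1] mean [0.411  0.3685] axis deg -42.0 sd [15.3 17.6]
side walnut_a 0.5 265 rect [427.9, 253.8, 61.4, 67.2, 9.3] mean [0.4273 0.2541] axis deg -46.7 sd [15.2 18.4]
side walnut_a 0.5 265 rect [427.9, 253.8, 61.4, 67.2, 9.3] mean [0.4273 0.2541] axis deg -46.7 sd [15.2 18.4]
side nut_box 0.73 718 rect [546.3, -233.1, 114.9, 274.2, 33.7] mean [ 0.5292 -0.2138] axis deg -58.7 sd [27.8 63.2]
side box_lid 0.72 2384 rect [606.8, 301.1, 178.7, 199.2, 84.8] mean [0.6045 0.3039] axis deg -3.2 sd [50.  55.9]
side cracker 0.8 1921 rect [602.1, 29.6, 270.9, 181.2, 7.1] mean [0.6098 0.0372] axis deg 5.0 sd [44.6 71.2]
```

View pics/w.png

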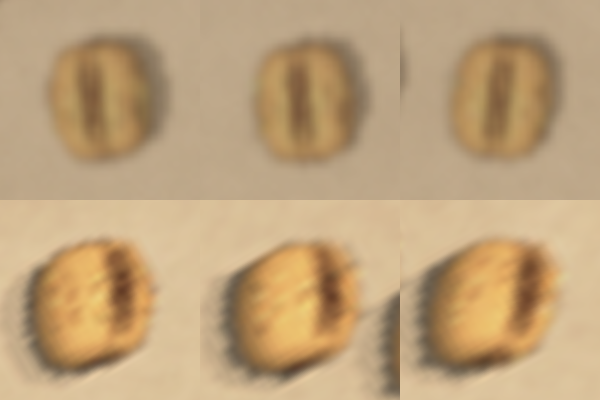

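View pics/c.png

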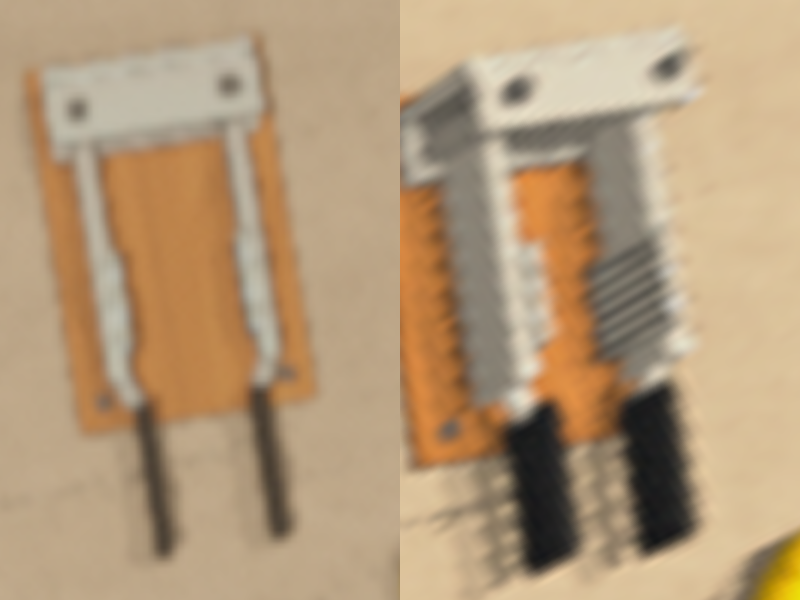

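The crops show three brown walnuts with seams nearly along world x, and the cracker yawed about +9° with its handle ends at mid (224,544) in the crop. Next I refine the angles.

```bash
cat >> h.py <<'E'
def seam(r,x,y,z=.038):
    """seam angle (deg) and centre, from the top camera"""
    g=cv2.cvtColor(rect(r,x,y,.07,.07,z,4000),cv2.COLOR_BGR2GRAY).astype(float)
    n=g.shape[0]; yy,xx=np.mgrid[:n,:n]
    m=(np.hypot(xx-n/2,yy-n/2)<.019*4000)
    w=np.clip(np.percentile(g[m],35)-g,0,None)*m
    w/=w.sum(); mx,my=(w*xx).sum(),(w*yy).sum()
    C=np.cov(np.vstack([xx.ravel(),yy.ravel()]),aweights=w.ravel())
    v=np.linalg.eigh(C)[1][:,1]
    return round(float(np.degrees(np.arctan(v[0]/v[1]))),1),[round(float(x+(n/2-my)/4000),4),round(float(y+(n/2-mx)/4000),4)]
E
python3 - <<'E'
from h import *
rt=bot.capture("top")
for w in [(.410,.369),(.427,.255),(.414,.173)]: print(seam(rt,*w))
a=[rect(rt,x,y,.24,.24,z,1650) for x,y,z in((.496,-.295,.062),(.608,.301,.03))]
cv2.imwrite("pics/bl.png",np.hstack(a))
E
```

```text
(5.2, [0.4105, 0.3701])
(3.7, [0.4281, 0.2535])
(-7.0, [0.4149, 0.1727])
```

View pics/bl.png

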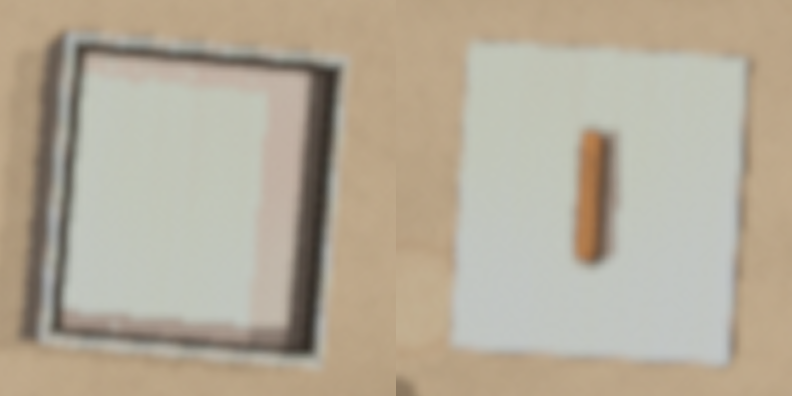

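Request:
{"fn": "send_rows", "kwargs": {
  "targets": [
    {"delta_pos":[0.03,-0.035,0],"rotation":[0,0,-0.165],"fingers":0.0854},
    {"delta_pos":[0.03,-0.035,0],"rotation":[0,0,-0.165],"fingers":0.0854},
    {"delta_pos":[0.03,-0.035,0],"rotation":[0,0,-0.165],"fingers":0.0854},
    {"delta_pos":[0.03,-0.035,0],"rotation":[0,0,-0.165],"fingers":0.0854},
    {"delta_pos":[0.03,-0.035,0],"rotation":[0,0,-0.165],"fingers":0.0854},
    {"delta_pos":[0.03,-0.035,0],"rotation":[0,0,-0.165],"fingers":0.0854},
    {"delta_pos":[0.03,-0.035,0],"rotation":[0,0,-0.165],"fingers":0.0854},
    {"delta_pos":[0.03,-0.035,0],"rotation":[0,0,-0.165],"fingers":0.0854},
    {"delta_pos":[0.03,-0.035,-0.02],"rotation":[0,0,-0.12],"fingers":0.0854},
    {"delta_pos":[0.024,-0.024,-0.04],"rotation":[0,0,0],"fingers":0.0854}
  ],
  "grip_force": 25
}}

```text
time: 3.0
tcp_pos: [0.4156, 0.1717, 0.1558]
ee_rot: [2.327, 2.107, 0.008]
ft_force: [0.6, 0.3, -0.2]
grip_width: 0.0856
grip_force: 0.0
```

Box corners in the crop are TL (66,32), TR (345,60), BR (320,365) and BL (38,343), giving yaw −5° and centre ≈ (0.495,−0.292). The lid bar runs (593,130)–(586,262), yaw −3°.

Request:
{"fn": "send_rows", "kwargs": {
  "targets": [
    {"delta_pos":[-0.001,0.001,-0.05],"rotation":[0,0,-0.02],"fingers":0.0854},
    {"delta_pos":[0,0,-0.05],"rotation":[0,0,0],"fingers":0.0854},
    {"delta_pos":[0,0,-0.041],"rotation":[0,0,0],"fingers":0.0854},
    {"delta_pos":[0,0,0],"rotation":[0,0,0],"fingers":0.0854},
    {"delta_pos":[0,0,0],"rotation":[0,0,0],"fingers":0.04},
    {"delta_pos":[0,0,0],"rotation":[0,0,0],"fingers":0.04},
    {"delta_pos":[0,0,0],"rotation":[0,0,0],"fingers":0.04},
    {"delta_pos":[0,0,0],"rotation":[0,0,0],"fingers":0.04},
    {"delta_pos":[0,0,0],"rotation":[0,0,0],"fingers":0.04}
  ],
  "grip_force": 30
}}

```text
time: 4.12
tcp_pos: [0.4152, 0.1782, 0.0181]
ee_rot: [-2.344, -2.087, -0.019]
ft_force: [-4.6, 7.2, 19.3]
grip_width: 0.0401
grip_force: 10.8
```

Run:
```python
from h import *
rt=bot.capture("top"); rs=bot.capture("side")
cv2.imwrite("pics/g1.png",np.hstack([rect(rt,.41,.18,.2,.2,.03,2000),cv2.resize(rs["img"][200:330,230:360],(400,400),interpolation=cv2.INTER_CUBIC)]))
s=bot.state(); print(s["grip_width"],s["grip_force"],s["tcp_pos"],s["ft_force"])
```

```text
0.03989901190792722 10.827596560120583 [0.4152502  0.17841259 0.01809954] [-3.53485826  7.57485664 19.11064118]
```

View pics/g1.png

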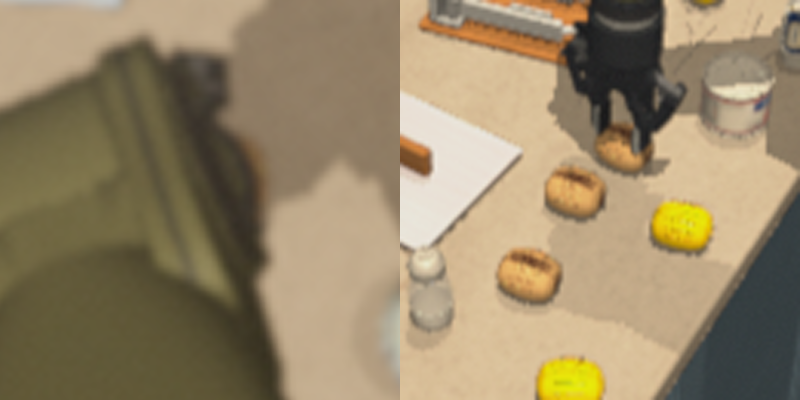

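The gripper closed beside the walnut, on its +y flank. I open, rise and re-measure.

Request:
{"fn": "send_rows", "kwargs": {
  "targets": [
    {"delta_pos":[0,0,0],"rotation":[0,0,0],"fingers":0.0854},
    {"delta_pos":[0,0,0],"rotation":[0,0,0],"fingers":0.0854},
    {"delta_pos":[0,0,0],"rotation":[0,0,0],"fingers":0.0854},
    {"delta_pos":[0,0,0.06],"rotation":[0,0,0],"fingers":0.0854},
    {"delta_pos":[0,0.02,0.06],"rotation":[0,0,0],"fingers":0.0854},
    {"delta_pos":[-0.05,0.05,0.06],"rotation":[0,0,0],"fingers":0.0854},
    {"delta_pos":[-0.06,0.06,0],"rotation":[0,0,0],"fingers":0.0854},
    {"delta_pos":[0,0,0],"rotation":[0,0,0],"fingers":0.0854}
  ]
}}

```text
time: 5.22
tcp_pos: [0.3311, 0.2732, 0.1739]
ee_rot: [-2.34, -2.095, -0.0]
ft_force: [0.6, -1.2, 0.0]
grip_width: 0.0856
grip_force: 0.0
```

```bash
cat >> h.py <<'E'
def look(*names):
    for c in("top","side"):
        bot.capture(c)
        for n in names: print(c,n,[(round(d["score"],2),[round(float(v),3) for v in d["location"]]) for d in bot.mark_of(c,n)])
def st():
    s=bot.state(); v=s["ee_rot"]
    print("t",s["time"],"tcp",s["tcp_pos"].round(4),"yaw",round((2*np.degrees(np.arctan2(v[1],v[0]))-90)%180,1),"grip",round(s["grip_width"],4),s["grip_force"],"F",s["ft_force"].round(1))
E
python3 - <<'E'
from h import *
st()
look("walnut_a")
rt=bot.capture("top"); rs=bot.capture("side")
cv2.imwrite("pics/g2.png",np.hstack([rect(rt,.41,.2,.2,.2,.03,2000),rect(rs,.41,.2,.2,.2,.03,2000)]))
E
```

```text
t 5.225 tcp [0.3311 0.2732 0.1739] yaw 173.7 grip 0.0856 0.0 F [ 0.6 -1.2  0. ]
top walnut_a [(0.84, [0.408, 0.369, -0.003]), (0.74, [0.412, 0.174, -0.004]), (0.71, [0.312, 0.241, 0.0]), (0.63, [0.425, 0.251, -0.003]), (0.62, [0.467, -0.118, 0.002]), (0.61, [0.576, 0.478, -0.0])]
side walnut_a [(0.84, [0.574, 0.478, -0.002]), (0.68, [0.411, 0.372, 0.004]), (0.67, [0.31, 0.464, -0.003]), (0.61, [0.315, 0.241, 0.0]), (0.59, [0.419, 0.172, 0.002]), (0.54, [0.466, -0.118, 0.001]), (0.53, [0.428, 0.254, 0.0])]
```

View pics/g2.png

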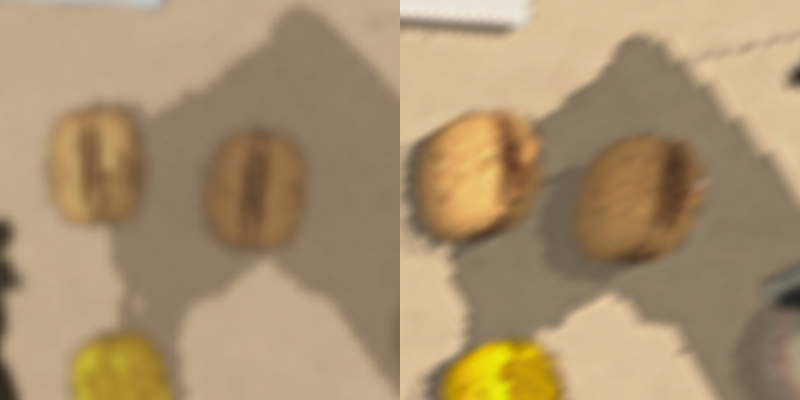

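The walnut is unmoved at crop (255,190), so the tips were too high and rode up its rounded ends. I retry deeper.

Request:
{"fn": "send_rows", "kwargs": {
  "targets": [
    {"delta_pos":[0.042,-0.05,0],"rotation":[0,0,0],"fingers":0.0854},
    {"delta_pos":[0.042,-0.05,-0.03],"rotation":[0,0,0],"fingers":0.0854},
    {"delta_pos":[0,0,-0.03],"rotation":[0,0,0],"fingers":0.0854},
    {"delta_pos":[0,0,0],"rotation":[0,0,0],"fingers":0.0854},
    {"delta_pos":[0,0,0],"rotation":[0,0,0],"fingers":0.0854},
    {"delta_pos":[0,0,0],"rotation":[0,0,0],"fingers":0.0854}
  ]
}}

```text
time: 6.28
tcp_pos: [0.4112, 0.1804, 0.1186]
ee_rot: [2.346, 2.088, 0.003]
ft_force: [-0.7, 0.4, 0.8]
grip_width: 0.0856
grip_force: 0.0
```

Request:
{"fn": "send_rows", "kwargs": {
  "targets": [
    {"delta_pos":[0.003,-0.008,-0.03],"rotation":[0,0,0],"fingers":0.0854},
    {"delta_pos":[0,0,-0.03],"rotation":[0,0,0],"fingers":0.0854},
    {"delta_pos":[0,0,-0.03],"rotation":[0,0,0],"fingers":0.0854},
    {"delta_pos":[0,0,-0.02],"rotation":[0,0,0],"fingers":0.0854},
    {"delta_pos":[0,0,0],"rotation":[0,0,0],"fingers":0.07},
    {"delta_pos":[0,0,0],"rotation":[0,0,0],"fingers":0.062},
    {"delta_pos":[0,0,0],"rotation":[0,0,0],"fingers":0.055},
    {"delta_pos":[0,0,0],"rotation":[0,0,0],"fingers":0.052},
    {"delta_pos":[0,0,0],"rotation":[0,0,0],"fingers":0.052},
    {"delta_pos":[0,0,0],"rotation":[0,0,0],"fingers":0.052}
  ]
}}

```text
time: 7.52
tcp_pos: [0.4146, 0.1725, 0.0091]
ee_rot: [2.347, 2.088, 0.005]
ft_force: [-1.1, -0.2, 7.7]
grip_width: 0.0524
grip_force: 24.2
```

Request:
{"fn": "send_rows", "kwargs": {
  "targets": [
    {"delta_pos":[0,0,0],"rotation":[0,0,0],"fingers":0.048},
    {"delta_pos":[0,0,0],"rotation":[0,0,0],"fingers":0.048},
    {"delta_pos":[0,0,0],"rotation":[0,0,0],"fingers":0.048}
  ]
}}

```text
time: 7.9
tcp_pos: [0.4146, 0.1725, 0.0091]
ee_rot: [2.347, 2.088, 0.005]
ft_force: [-0.9, 0.1, 7.6]
grip_width: 0.052
grip_force: 28.1
```

Run:
```python
from h import *
st()
rs=bot.capture("side")
p=proj(rs,[.414,.172,.03])[0].astype(int); print(p)
cv2.imwrite("pics/g3.png",cv2.resize(rs["img"][p[1]-40:p[1]+40,p[0]-50:p[0]+50],(800,640)[:2] and (750,600),interpolation=cv2.INTER_CUBIC))
```

```text
t 7.9 tcp [0.4146 0.1725 0.0091] yaw 173.3 grip 0.052 28.077271431684494 F [-0.9  0.1  7.6]
[302 244]
```

View pics/g3.png

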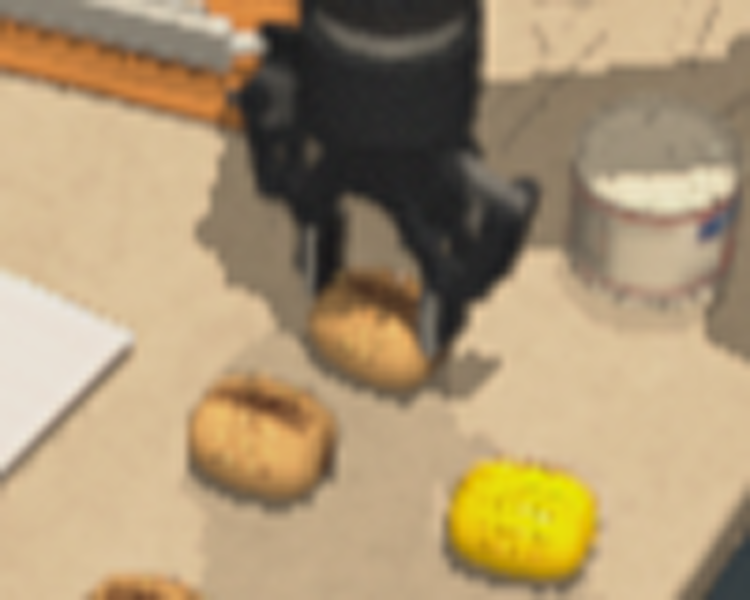

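Gripped by its ends at crop (375,330), but slightly high. I regrip 4 mm lower.

Request:
{"fn": "send_rows", "kwargs": {
  "targets": [
    {"delta_pos":[0,0,0],"rotation":[0,0,0],"fingers":0.075},
    {"delta_pos":[0,0,0],"rotation":[0,0,0],"fingers":0.075},
    {"delta_pos":[0,0,-0.004],"rotation":[0,0,0],"fingers":0.075},
    {"delta_pos":[0,0,0],"rotation":[0,0,0],"fingers":0.05},
    {"delta_pos":[0,0,0],"rotation":[0,0,0],"fingers":0.045},
    {"delta_pos":[0,0,0],"rotation":[0,0,0],"fingers":0.045},
    {"delta_pos":[0,0,0],"rotation":[0,0,0],"fingers":0.045},
    {"delta_pos":[0,0,0],"rotation":[0,0,0],"fingers":0.045}
  ]
}}

```text
time: 8.95
tcp_pos: [0.4141, 0.1715, 0.0039]
ee_rot: [2.347, 2.087, 0.001]
ft_force: [-0.5, -1.6, 5.3]
grip_width: 0.056
grip_force: 30.4
```

Request:
{"fn": "send_rows", "kwargs": {
  "targets": [
    {"delta_pos":[0,0,0.03],"rotation":[0,0,0],"fingers":0.045},
    {"delta_pos":[0,0,0.05],"rotation":[0,0,0],"fingers":0.045},
    {"delta_pos":[0,0,0.05],"rotation":[0,0,0],"fingers":0.045},
    {"delta_pos":[0.038,-0.03,0],"rotation":[0,0,0.07],"fingers":0.045},
    {"delta_pos":[0.038,-0.03,0],"rotation":[0,0,0.07],"fingers":0.045},
    {"delta_pos":[0.038,-0.03,0],"rotation":[0,0,0.07],"fingers":0.045},
    {"delta_pos":[0.038,-0.03,0],"rotation":[0,0,0.06],"fingers":0.045},
    {"delta_pos":[0.039,-0.0295,0],"rotation":[0,0,0],"fingers":0.045},
    {"delta_pos":[0,0,0],"rotation":[0,0,0],"fingers":0.045},
    {"delta_pos":[0,0,0],"rotation":[0,0,0],"fingers":0.045}
  ]
}}

```text
time: 10.2
tcp_pos: [0.6033, 0.0223, 0.1325]
ee_rot: [-2.044, -2.383, 0.002]
ft_force: [-0.4, -0.4, -1.4]
grip_width: 0.0562
grip_force: 31.3
```

Run:
```python
from h import *
st()
look("cracker_nest","cracker_grip","cracker","walnut_a")
```

```text
t 10.2 tcp [0.6033 0.0223 0.1325] yaw 8.7 grip 0.0562 31.300237476825714 F [-0.4 -0.4 -1.4]
top cracker_nest []
top cracker_grip []
top cracker []
top walnut_a [(0.81, [0.405, 0.369, -0.004]), (0.7, [0.424, 0.254, -0.002]), (0.69, [0.31, 0.457, -0.001]), (0.64, [0.313, 0.241, -0.003]), (0.63, [0.575, 0.478, 0.003])]
side cracker_nest [(0.69, [0.602, 0.021, 0.007])]
side cracker_grip [(0.57, [0.494, 0.008, 0.032])]
side cracker [(0.61, [0.577, 0.021, 0.002])]
side walnut_a [(0.8, [0.411, 0.368, 0.002]), (0.73, [0.603, 0.021, 0.13]), (0.64, [0.312, 0.461, -0.002]), (0.61, [0.428, 0.253, 0.001]), (0.59, [0.463, -0.116, 0.0]), (0.58, [0.574, 0.479, -0.002]), (0.55, [0.311, 0.244, 0.003])]
```

Request:
{"fn": "send_rows", "kwargs": {
  "targets": [
    {"delta_pos":[0.001,-0.001,-0.03],"rotation":[0,0,0],"fingers":0.045},
    {"delta_pos":[0,0,-0.03],"rotation":[0,0,0],"fingers":0.045},
    {"delta_pos":[0,0,-0.02],"rotation":[0,0,0],"fingers":0.045},
    {"delta_pos":[0,0,-0.018],"rotation":[0,0,0],"fingers":0.045},
    {"delta_pos":[0,0,0],"rotation":[0,0,0],"fingers":0.045}
  ]
}}

```text
time: 11.32
tcp_pos: [0.6038, 0.0212, 0.034]
ee_rot: [-2.043, -2.383, 0.004]
ft_force: [-0.9, -0.6, -0.0]
grip_width: 0.0563
grip_force: 31.3
```

Request:
{"fn": "send_rows", "kwargs": {
  "targets": [
    {"delta_pos":[0,0,-0.012],"rotation":[0,0,0],"fingers":0.045},
    {"delta_pos":[0,0,-0.009],"rotation":[0,0,0],"fingers":0.045},
    {"delta_pos":[0,0,0],"rotation":[0,0,0],"fingers":0.045}
  ]
}}

```text
time: 11.7
tcp_pos: [0.6047, 0.0212, 0.0137]
ee_rot: [-2.044, -2.384, 0.002]
ft_force: [-0.4, 0.1, -0.5]
grip_width: 0.056
grip_force: 31.3
```

Request:
{"fn": "send_rows", "kwargs": {
  "targets": [
    {"delta_pos":[0,0,-0.001],"rotation":[0,0,0],"fingers":0.045},
    {"delta_pos":[0,0,0],"rotation":[0,0,0],"fingers":0.065},
    {"delta_pos":[0,0,0],"rotation":[0,0,0],"fingers":0.072},
    {"delta_pos":[0,0,0],"rotation":[0,0,0],"fingers":0.072},
    {"delta_pos":[0,0,0.03],"rotation":[0,0,0],"fingers":0.072},
    {"delta_pos":[0,0,0.06],"rotation":[0,0,0],"fingers":0.0854},
    {"delta_pos":[0,0,0.04],"rotation":[0,0,0],"fingers":0.0854},
    {"delta_pos":[-0.04,0,0],"rotation":[0,0,0],"fingers":0.0854},
    {"delta_pos":[-0.06,-0.015,0],"rotation":[0,0,0],"fingers":0.0854}
  ]
}}

```text
time: 12.82
tcp_pos: [0.5068, 0.0066, 0.1444]
ee_rot: [2.042, 2.384, 0.004]
ft_force: [0.2, -0.8, 0.9]
grip_width: 0.0856
grip_force: 0.0
```

Run:
```python
from h import *
st(); print(bot.state()["qpos"].round(2))
bot.capture("side")
look("walnut_a","cracker_grip")
```

```text
t 12.825 tcp [0.5068 0.0066 0.1444] yaw 8.8 grip 0.0856 0.0 F [ 0.2 -0.8  0.9]
[ 0.01  0.27 -0.32  0.98  0.    1.43]
top walnut_a [(0.72, [0.313, 0.242, -0.003]), (0.65, [0.426, 0.255, -0.001]), (0.61, [0.31, 0.458, -0.004]), (0.56, [0.578, 0.476, 0.001]), (0.54, [0.408, 0.369, -0.003])]
top cracker_grip []
side walnut_a [(0.67, [0.31, 0.459, -0.001]), (0.66, [0.411, 0.368, 0.001]), (0.65, [0.467, -0.117, -0.001]), (0.63, [0.313, 0.243, 0.0]), (0.59, [0.428, 0.255, 0.003]), (0.51, [0.574, 0.479, -0.002]), (0.49, [0.608, 0.023, 0.01])]
side cracker_grip []
```

Request:
{"fn": "send_rows", "kwargs": {
  "targets": [
    {"delta_pos":[-0.01,0,0],"rotation":[0,0,0.175],"fingers":0.0854},
    {"delta_pos":[0,0,0],"rotation":[0,0,0.175],"fingers":0.0854},
    {"delta_pos":[0,0,0],"rotation":[0,0,0.175],"fingers":0.0854},
    {"delta_pos":[0,0,0],"rotation":[0,0,0.175],"fingers":0.0854},
    {"delta_pos":[0,0,0],"rotation":[0,0,0.175],"fingers":0.0854},
    {"delta_pos":[0,0,0],"rotation":[0,0,0.175],"fingers":0.0854},
    {"delta_pos":[0,0,0],"rotation":[0,0,0.175],"fingers":0.0854},
    {"delta_pos":[0,0,0],"rotation":[0,0,0.175],"fingers":0.0854},
    {"delta_pos":[0,0,0],"rotation":[0,0,0.17],"fingers":0.0854},
    {"delta_pos":[0,0,0],"rotation":[0,0,0],"fingers":0.0854}
  ]
}}

```text
time: 14.42
tcp_pos: [0.4972, 0.0064, 0.1436]
ee_rot: [-0.236, 3.131, -0.0]
ft_force: [-0.7, -0.3, 0.2]
grip_width: 0.0855
grip_force: 0.0
```

Request:
{"fn": "send_rows", "kwargs": {
  "targets": [
    {"delta_pos":[0,0,-0.04],"rotation":[0,0,0],"fingers":0.0854},
    {"delta_pos":[0,0,-0.03],"rotation":[0,0,0],"fingers":0.0854},
    {"delta_pos":[0,0,-0.02],"rotation":[0,0,0],"fingers":0.0854},
    {"delta_pos":[0,0,0],"rotation":[0,0,0],"fingers":0.0854},
    {"delta_pos":[0,0,0],"rotation":[0,0,0],"fingers":0.0854}
  ]
}}

```text
time: 15.05
tcp_pos: [0.4966, 0.0063, 0.0542]
ee_rot: [-0.237, 3.131, -0.0]
ft_force: [0.3, 1.1, -0.5]
grip_width: 0.0854
grip_force: 0.0
```

Run:
```python
from h import *
st()
rs=bot.capture("side");rt=bot.capture("top")
cv2.imwrite("pics/g4.png",np.hstack([cv2.resize(rs["img"][140:260,210:330],(400,400),interpolation=cv2.INTER_CUBIC),rect(rt,.55,.02,.2,.2,.04,2000)]))
```

```text
t 15.05 tcp [0.4966 0.0063 0.0542] yaw 98.7 grip 0.0854 0.0 F [ 0.3  1.1 -0.5]
```

View pics/g4.png

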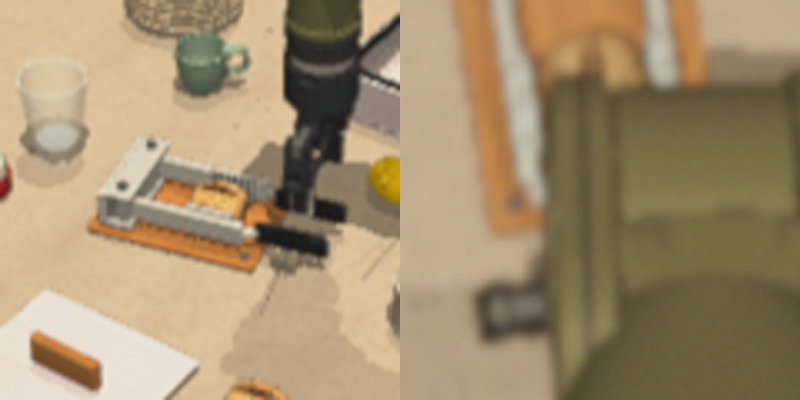

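The walnut sits in the nest between the jaws (crop 220,195), with the gripper over the handles. I go down and squeeze.

Request:
{"fn": "send_rows", "kwargs": {
  "targets": [
    {"delta_pos":[0,0,-0.02],"rotation":[0,0,0],"fingers":0.0854},
    {"delta_pos":[0,0,-0.02],"rotation":[0,0,0],"fingers":0.0854},
    {"delta_pos":[0,0,0],"rotation":[0,0,0],"fingers":0.0854},
    {"delta_pos":[0,0,0],"rotation":[0,0,0],"fingers":0.065},
    {"delta_pos":[0,0,0],"rotation":[0,0,0],"fingers":0.052},
    {"delta_pos":[0,0,0],"rotation":[0,0,0],"fingers":0.044},
    {"delta_pos":[0,0,0],"rotation":[0,0,0],"fingers":0.044},
    {"delta_pos":[0,0,0],"rotation":[0,0,0],"fingers":0.044}
  ],
  "grip_force": 35
}}

```text
time: 16.15
tcp_pos: [0.497, 0.0062, 0.0154]
ee_rot: [-0.238, 3.129, -0.0]
ft_force: [-2.2, 0.1, 10.4]
grip_width: 0.0442
grip_force: 22.6
```

Request:
{"fn": "send_rows", "kwargs": {
  "targets": [
    {"delta_pos":[0,0,0],"rotation":[0,0,0],"fingers":0.04},
    {"delta_pos":[0,0,0],"rotation":[0,0,0],"fingers":0.036},
    {"delta_pos":[0,0,0],"rotation":[0,0,0],"fingers":0.032},
    {"delta_pos":[0,0,0],"rotation":[0,0,0],"fingers":0.028},
    {"delta_pos":[0,0,0],"rotation":[0,0,0],"fingers":0.026},
    {"delta_pos":[0,0,0],"rotation":[0,0,0],"fingers":0.026},
    {"delta_pos":[0,0,0],"rotation":[0,0,0],"fingers":0.026}
  ]
}}

```text
time: 17.02
tcp_pos: [0.4978, 0.0055, 0.017]
ee_rot: [-0.237, 3.127, -0.003]
ft_force: [-4.5, -2.0, 22.4]
grip_width: 0.0307
grip_force: 32.8
```

The handles stopped at 30.7 mm with rising force, so it has given. I open, rise and turn back.

Request:
{"fn": "send_rows", "kwargs": {
  "targets": [
    {"delta_pos":[0,0,0],"rotation":[0,0,0],"fingers":0.045},
    {"delta_pos":[0,0,0],"rotation":[0,0,0],"fingers":0.07},
    {"delta_pos":[0,0,0],"rotation":[0,0,0],"fingers":0.0854},
    {"delta_pos":[0,0,0],"rotation":[0,0,0],"fingers":0.0854},
    {"delta_pos":[0,0,0.05],"rotation":[0,0,0],"fingers":0.0854},
    {"delta_pos":[0,0,0.06],"rotation":[0,0,-0.17],"fingers":0.0854},
    {"delta_pos":[-0.06,-0.02,0.02],"rotation":[0,0,-0.175],"fingers":0.0854},
    {"delta_pos":[-0.06,-0.03,0],"rotation":[0,0,-0.175],"fingers":0.0854},
    {"delta_pos":[0,0,0],"rotation":[0,0,-0.175],"fingers":0.0854},
    {"delta_pos":[0,0,0],"rotation":[0,0,-0.175],"fingers":0.0854}
  ]
}}

```text
time: 18.27
tcp_pos: [0.382, -0.0408, 0.1424]
ee_rot: [1.113, 2.937, 0.0]
ft_force: [0.1, 1.0, 0.3]
grip_width: 0.0856
grip_force: 0.0
```

Run:
```python
from h import *
st()
look("walnut_a","cracker_nest")
rs=bot.capture("side");rt=bot.capture("top")
print(seam(rt,.604,.022,.046))
cv2.imwrite("pics/g5.png",np.hstack([rect(rs,.6,.02,.2,.2,.04,2000),rect(rt,.6,.02,.2,.2,.04,2000)]))
```

```text
t 18.275 tcp [ 0.382  -0.0408  0.1424] yaw 48.5 grip 0.0856 0.0 F [0.1 1.  0.3]
top walnut_a [(0.81, [0.606, 0.025, 0.011]), (0.8, [0.406, 0.369, -0.001]), (0.75, [0.313, 0.241, 0.0]), (0.73, [0.463, -0.118, 0.002]), (0.72, [0.424, 0.251, 0.001]), (0.66, [0.577, 0.478, 0.005]), (0.6, [0.309, 0.454, -0.002])]
top cracker_nest [(0.93, [0.605, 0.021, 0.009])]
side walnut_a [(0.85, [0.578, 0.478, -0.001]), (0.73, [0.314, 0.24, 0.002]), (0.72, [0.312, 0.46, -0.003]), (0.66, [0.608, 0.025, 0.011]), (0.66, [0.411, 0.37, 0.003]), (0.62, [0.431, 0.253, 0.004]), (0.5, [0.465, -0.116, -0.001])]
side cracker_nest [(0.95, [0.603, 0.022, 0.009]), (0.34, [0.47, 0.443, -0.001]), (0.23, [0.609, 0.301, 0.039])]
(67.2, [0.607, 0.0172])
```

View pics/g5.png

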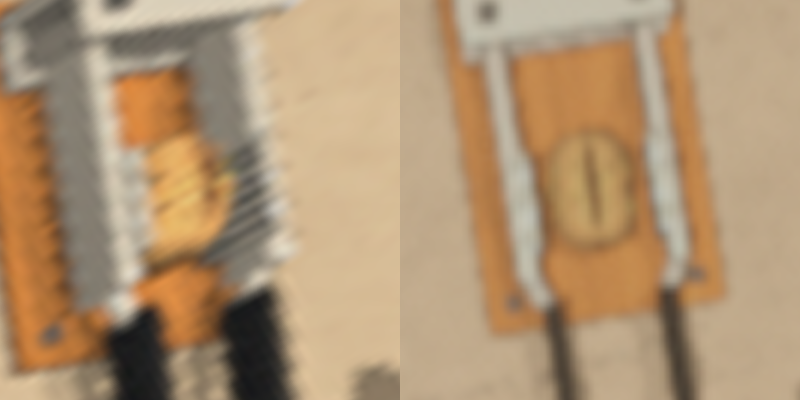

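Cracked: it shows a single narrow seam at crop (592,190), and the handles have sprung open. I fetch it.

Request:
{"fn": "send_rows", "kwargs": {
  "targets": [
    {"delta_pos":[0.056,0.0165,0],"rotation":[0,0,-0.177],"fingers":0.0854},
    {"delta_pos":[0.056,0.0165,0],"rotation":[0,0,-0.177],"fingers":0.0854},
    {"delta_pos":[0.056,0.0165,0],"rotation":[0,0,-0.177],"fingers":0.0854},
    {"delta_pos":[0.057,0.0165,0],"rotation":[0,0,-0.177],"fingers":0.0854},
    {"delta_pos":[0,0,-0.03],"rotation":[0,0,0],"fingers":0.078},
    {"delta_pos":[0,0,0],"rotation":[0,0,0],"fingers":0.078},
    {"delta_pos":[0,0,0],"rotation":[0,0,0],"fingers":0.078}
  ]
}}

```text
time: 19.55
tcp_pos: [0.6072, 0.0253, 0.1125]
ee_rot: [-2.054, -2.376, 0.001]
ft_force: [-0.9, 0.1, 0.1]
grip_width: 0.0779
grip_force: 0.0
```

Request:
{"fn": "send_rows", "kwargs": {
  "targets": [
    {"delta_pos":[0,-0.001,-0.04],"rotation":[0,0,0],"fingers":0.078},
    {"delta_pos":[0,0,-0.03],"rotation":[0,0,0],"fingers":0.078},
    {"delta_pos":[0,0,-0.03],"rotation":[0,0,0],"fingers":0.078},
    {"delta_pos":[0,0,0],"rotation":[0,0,0],"fingers":0.078},
    {"delta_pos":[0,0,0],"rotation":[0,0,0],"fingers":0.06},
    {"delta_pos":[0,0,0],"rotation":[0,0,0],"fingers":0.045},
    {"delta_pos":[0,0,0],"rotation":[0,0,0],"fingers":0.045},
    {"delta_pos":[0,0,0],"rotation":[0,0,0],"fingers":0.045}
  ],
  "grip_force": 30
}}

```text
time: 20.55
tcp_pos: [0.6075, 0.0241, 0.0154]
ee_rot: [2.054, 2.376, -0.0]
ft_force: [-5.6, -0.8, 9.4]
grip_width: 0.0541
grip_force: 29.1
```

Request:
{"fn": "send_rows", "kwargs": {
  "targets": [
    {"delta_pos":[0,0,0.04],"rotation":[0,0,0],"fingers":0.045},
    {"delta_pos":[0,0,0.05],"rotation":[0,0,0],"fingers":0.045},
    {"delta_pos":[-0.008,-0.04,0.05],"rotation":[0,0,0.167],"fingers":0.045},
    {"delta_pos":[-0.008,-0.04,0],"rotation":[0,0,0.167],"fingers":0.045},
    {"delta_pos":[-0.008,-0.04,0],"rotation":[0,0,0.167],"fingers":0.045},
    {"delta_pos":[-0.008,-0.04,0],"rotation":[0,0,0.167],"fingers":0.045},
    {"delta_pos":[-0.008,-0.04,0],"rotation":[0,0,0.167],"fingers":0.045},
    {"delta_pos":[-0.008,-0.04,0],"rotation":[0,0,0.167],"fingers":0.045},
    {"delta_pos":[-0.008,-0.04,0],"rotation":[0,0,0.167],"fingers":0.045},
    {"delta_pos":[-0.006,-0.04,0],"rotation":[0,0,0.17],"fingers":0.045}
  ]
}}

```text
time: 21.8
tcp_pos: [0.5464, -0.296, 0.1529]
ee_rot: [0.128, 3.136, -0.002]
ft_force: [0.8, 0.7, -0.9]
grip_width: 0.0538
grip_force: 29.0
```

Run:
```python
from h import *
st()
look("nut_box","walnut_a")
```

```text
t 21.8 tcp [ 0.5464 -0.296   0.1529] yaw 85.3 grip 0.0538 29.025754183530807 F [ 0.8  0.7 -0.9]
top nut_box [(0.89, [0.494, -0.294, -0.004]), (0.51, [0.428, 0.254, -0.001]), (0.41, [0.468, 0.448, 0.002])]
top walnut_a [(0.79, [0.31, 0.456, -0.002]), (0.75, [0.467, -0.118, 0.0]), (0.59, [0.577, 0.476, 0.004]), (0.54, [0.31, 0.241, -0.0]), (0.54, [0.47, 0.446, 0.001]), (0.5, [0.427, 0.254, -0.001]), (0.49, [0.408, 0.369, -0.001]), (0.44, [0.546, -0.297, 0.149])]
side nut_box [(0.68, [0.601, 0.02, 0.012]), (0.63, [0.496, -0.294, -0.002])]
side walnut_a [(0.8, [0.577, 0.481, -0.002]), (0.79, [0.312, 0.241, -0.001]), (0.79, [0.309, 0.464, -0.003]), (0.64, [0.428, 0.252, 0.002]), (0.63, [0.496, -0.295, 0.001]), (0.61, [0.465, -0.115, 0.002]), (0.53, [0.544, -0.297, 0.146]), (0.5, [0.409, 0.369, 0.001])]
```

Request:
{"fn": "send_rows", "kwargs": {
  "targets": [
    {"delta_pos":[0.0,-0.001,-0.04],"rotation":[0,0,0],"fingers":0.045},
    {"delta_pos":[0,0,-0.04],"rotation":[0,0,0],"fingers":0.045},
    {"delta_pos":[0,0,-0.03],"rotation":[0,0,0],"fingers":0.045},
    {"delta_pos":[0,0,-0.02],"rotation":[0,0,0],"fingers":0.045},
    {"delta_pos":[0,0,-0.01],"rotation":[0,0,0],"fingers":0.045},
    {"delta_pos":[0,0,0],"rotation":[0,0,0],"fingers":0.045},
    {"delta_pos":[0,0,0],"rotation":[0,0,0],"fingers":0.045}
  ]
}}

```text
time: 22.98
tcp_pos: [0.5466, -0.2934, 0.0127]
ee_rot: [0.134, 3.138, 0.003]
ft_force: [-2.4, 3.0, 6.7]
grip_width: 0.0539
grip_force: 31.5
```

Request:
{"fn": "send_rows", "kwargs": {
  "targets": [
    {"delta_pos":[0,0,0],"rotation":[0,0,0],"fingers":0.062},
    {"delta_pos":[0,0,0],"rotation":[0,0,0],"fingers":0.07},
    {"delta_pos":[0,0,0],"rotation":[0,0,0],"fingers":0.07},
    {"delta_pos":[0,0,0.04],"rotation":[0,0,0],"fingers":0.07},
    {"delta_pos":[0,0,0.06],"rotation":[0,0,0],"fingers":0.07},
    {"delta_pos":[0,0,0.05],"rotation":[0,0,0],"fingers":0.0854},
    {"delta_pos":[-0.015,0.058,0],"rotation":[0,0,-0.16],"fingers":0.0854},
    {"delta_pos":[-0.015,0.058,0],"rotation":[0,0,-0.16],"fingers":0.0854},
    {"delta_pos":[-0.015,0.058,0],"rotation":[0,0,-0.16],"fingers":0.0854},
    {"delta_pos":[-0.015,0.058,0],"rotation":[0,0,-0.16],"fingers":0.0854}
  ]
}}

```text
time: 24.22
tcp_pos: [0.4857, -0.0617, 0.1608]
ee_rot: [1.125, 2.933, 0.001]
ft_force: [0.5, 1.2, -0.2]
grip_width: 0.0854
grip_force: 0.0
```

Run:
```python
from h import *
st()
look("nut_box","walnut_a","box_lid")
r=bot.capture("top"); print(seam(r,.428,.2535),seam(r,.410,.37))
```

```text
t 24.225 tcp [ 0.4857 -0.0617  0.1608] yaw 48.0 grip 0.0854 0.0 F [ 0.5  1.2 -0.2]
top nut_box [(0.56, [0.493, -0.296, -0.0])]
top walnut_a [(0.79, [0.31, 0.459, -0.004]), (0.78, [0.408, 0.37, -0.002]), (0.63, [0.31, 0.24, -0.003]), (0.59, [0.425, 0.255, -0.001]), (0.58, [0.576, 0.479, 0.004]), (0.47, [0.544, -0.294, 0.004])]
top box_lid [(0.94, [0.606, 0.296, -0.003])]
side nut_box [(0.55, [0.495, -0.295, 0.001])]
side walnut_a [(0.82, [0.311, 0.241, -0.001]), (0.82, [0.574, 0.479, -0.001]), (0.8, [0.309, 0.462, -0.002]), (0.58, [0.465, -0.117, 0.002]), (0.52, [0.428, 0.251, 0.004]), (0.52, [0.409, 0.37, 0.004]), (0.48, [0.544, -0.294, 0.006])]
side box_lid [(0.85, [0.614, 0.301, -0.003])]
(3.7, [0.4283, 0.2535]) (5.0, [0.4107, 0.3701])
```

Request:
{"fn": "send_rows", "kwargs": {
  "targets": [
    {"delta_pos":[-0.01,0.053,0],"rotation":[0,0,-0.155],"fingers":0.0854},
    {"delta_pos":[-0.01,0.053,0],"rotation":[0,0,-0.155],"fingers":0.0854},
    {"delta_pos":[-0.01,0.053,0],"rotation":[0,0,-0.155],"fingers":0.0854},
    {"delta_pos":[-0.01,0.053,0],"rotation":[0,0,-0.155],"fingers":0.0854},
    {"delta_pos":[-0.01,0.053,0],"rotation":[0,0,-0.155],"fingers":0.0854},
    {"delta_pos":[-0.008,0.05,0],"rotation":[0,0,0],"fingers":0.0854},
    {"delta_pos":[0,0,-0.05],"rotation":[0,0,0],"fingers":0.0854},
    {"delta_pos":[0,0,0],"rotation":[0,0,0],"fingers":0.0854},
    {"delta_pos":[0,0,0],"rotation":[0,0,0],"fingers":0.0854}
  ]
}}

```text
time: 25.8
tcp_pos: [0.429, 0.2511, 0.1114]
ee_rot: [2.145, 2.295, 0.0]
ft_force: [-0.3, -0.2, 0.8]
grip_width: 0.0855
grip_force: 0.0
```

Run:
```python
from h import *
st()
look("walnut_a")
```

```text
t 25.8 tcp [0.429  0.2511 0.1114] yaw 3.9 grip 0.0855 0.0 F [-0.3 -0.2  0.8]
top walnut_a [(0.66, [0.464, -0.119, -0.0]), (0.6, [0.546, -0.291, 0.005]), (0.54, [0.576, 0.479, 0.001]), (0.53, [0.426, 0.254, -0.002]), (0.53, [0.312, 0.241, -0.003]), (0.45, [0.31, 0.46, -0.002])]
side walnut_a [(0.89, [0.31, 0.458, -0.004]), (0.67, [0.428, 0.255, 0.004]), (0.64, [0.468, -0.117, 0.003]), (0.56, [0.314, 0.242, -0.002]), (0.56, [0.578, 0.478, -0.001]), (0.5, [0.408, 0.371, 0.002]), (0.38, [0.546, -0.294, 0.004])]
```

Request:
{"fn": "send_rows", "kwargs": {
  "targets": [
    {"delta_pos":[-0.001,0.0025,-0.04],"rotation":[0,0,0],"fingers":0.0854},
    {"delta_pos":[0,0,-0.04],"rotation":[0,0,0],"fingers":0.0854},
    {"delta_pos":[0,0,-0.026],"rotation":[0,0,0],"fingers":0.0854},
    {"delta_pos":[0,0,0],"rotation":[0,0,0],"fingers":0.0854},
    {"delta_pos":[0,0,0],"rotation":[0,0,0],"fingers":0.06},
    {"delta_pos":[0,0,0],"rotation":[0,0,0],"fingers":0.045},
    {"delta_pos":[0,0,0],"rotation":[0,0,0],"fingers":0.045},
    {"delta_pos":[0,0,0],"rotation":[0,0,0],"fingers":0.045},
    {"delta_pos":[0,0,0],"rotation":[0,0,0],"fingers":0.045}
  ]
}}

```text
time: 27.12
tcp_pos: [0.427, 0.255, 0.0072]
ee_rot: [-2.142, -2.296, -0.003]
ft_force: [-4.1, -0.6, 10.8]
grip_width: 0.054
grip_force: 29.2
```

Request:
{"fn": "send_rows", "kwargs": {
  "targets": [
    {"delta_pos":[0,0,0.03],"rotation":[0,0,0],"fingers":0.045},
    {"delta_pos":[0,0,0.05],"rotation":[0,0,0],"fingers":0.045},
    {"delta_pos":[0,0,0.05],"rotation":[0,0,0],"fingers":0.045},
    {"delta_pos":[0.0355,-0.0467,0],"rotation":[0,0,0.045],"fingers":0.045},
    {"delta_pos":[0.0355,-0.0467,0],"rotation":[0,0,0.045],"fingers":0.045},
    {"delta_pos":[0.0355,-0.0467,0],"rotation":[0,0,0],"fingers":0.045},
    {"delta_pos":[0.0355,-0.0467,0],"rotation":[0,0,0],"fingers":0.045},
    {"delta_pos":[0.035,-0.0467,0],"rotation":[0,0,0],"fingers":0.045},
    {"delta_pos":[0,0,0],"rotation":[0,0,0],"fingers":0.045},
    {"delta_pos":[0,0,0],"rotation":[0,0,0],"fingers":0.045}
  ]
}}

```text
time: 28.38
tcp_pos: [0.604, 0.0207, 0.1353]
ee_rot: [-2.039, -2.39, -0.001]
ft_force: [0.4, -0.6, -1.3]
grip_width: 0.0539
grip_force: 29.2
```

Run:
```python
from h import *
st()
look("walnut_a")
```

```text
t 28.375 tcp [0.604  0.0207 0.1353] yaw 9.1 grip 0.0539 29.162168204784393 F [ 0.4 -0.6 -1.3]
top walnut_a [(0.86, [0.309, 0.459, -0.002]), (0.85, [0.312, 0.24, 0.0]), (0.77, [0.547, -0.292, 0.007]), (0.72, [0.576, 0.478, -0.0]), (0.72, [0.607, 0.3, 0.001]), (0.6, [0.406, 0.366, -0.001])]
side walnut_a [(0.86, [0.576, 0.478, -0.001]), (0.81, [0.313, 0.242, 0.001]), (0.74, [0.41, 0.369, 0.004]), (0.59, [0.466, -0.117, -0.001]), (0.54, [0.606, 0.023, 0.13]), (0.54, [0.31, 0.459, -0.002]), (0.48, [0.468, 0.443, 0.001]), (0.42, [0.546, -0.293, 0.006])]
```

Request:
{"fn": "send_rows", "kwargs": {
  "targets": [
    {"delta_pos":[0,0,-0.04],"rotation":[0,0,0],"fingers":0.045},
    {"delta_pos":[0,0,-0.03],"rotation":[0,0,0],"fingers":0.045},
    {"delta_pos":[0,0,-0.02],"rotation":[0,0,0],"fingers":0.045},
    {"delta_pos":[0,0,-0.015],"rotation":[0,0,0],"fingers":0.045},
    {"delta_pos":[0,0,-0.013],"rotation":[0,0,0],"fingers":0.045},
    {"delta_pos":[0,0,0],"rotation":[0,0,0],"fingers":0.045},
    {"delta_pos":[0,0,-0.002],"rotation":[0,0,0],"fingers":0.045},
    {"delta_pos":[0,0,0],"rotation":[0,0,0],"fingers":0.045}
  ]
}}

```text
time: 29.58
tcp_pos: [0.6048, 0.0207, 0.0155]
ee_rot: [2.038, 2.39, 0.001]
ft_force: [-0.1, 0.4, 3.0]
grip_width: 0.0538
grip_force: 30.2
```

Contact with the board. I release and go to the handles.

Request:
{"fn": "send_rows", "kwargs": {
  "targets": [
    {"delta_pos":[0,0,0],"rotation":[0,0,0],"fingers":0.062},
    {"delta_pos":[0,0,0],"rotation":[0,0,0],"fingers":0.072},
    {"delta_pos":[0,0,0],"rotation":[0,0,0],"fingers":0.072},
    {"delta_pos":[0,0,0.04],"rotation":[0,0,0],"fingers":0.072},
    {"delta_pos":[0,0,0.05],"rotation":[0,0,0],"fingers":0.0854},
    {"delta_pos":[0,0,0.04],"rotation":[0,0,0.17],"fingers":0.0854},
    {"delta_pos":[-0.027,-0.004,0],"rotation":[0,0,0.175],"fingers":0.0854},
    {"delta_pos":[-0.027,-0.004,0],"rotation":[0,0,0.175],"fingers":0.0854},
    {"delta_pos":[-0.027,-0.004,0],"rotation":[0,0,0.175],"fingers":0.0854},
    {"delta_pos":[-0.026,-0.003,0],"rotation":[0,0,0.175],"fingers":0.0854}
  ]
}}

```text
time: 30.82
tcp_pos: [0.4962, 0.0056, 0.1447]
ee_rot: [-0.832, -3.029, 0.0]
ft_force: [0.1, 0.7, -0.4]
grip_width: 0.0853
grip_force: 0.0
```

Request:
{"fn": "send_rows", "kwargs": {
  "targets": [
    {"delta_pos":[0,0,0],"rotation":[0,0,0.175],"fingers":0.0854},
    {"delta_pos":[0,0,0],"rotation":[0,0,0.175],"fingers":0.0854},
    {"delta_pos":[0,0,0],"rotation":[0,0,0.175],"fingers":0.0854},
    {"delta_pos":[0,0,0],"rotation":[0,0,0.175],"fingers":0.0854},
    {"delta_pos":[0,0,-0.04],"rotation":[0,0,0],"fingers":0.0854},
    {"delta_pos":[0,0,-0.03],"rotation":[0,0,0],"fingers":0.0854},
    {"delta_pos":[0,0,0],"rotation":[0,0,0],"fingers":0.0854}
  ]
}}

```text
time: 31.7
tcp_pos: [0.4947, 0.0057, 0.0728]
ee_rot: [0.248, -3.126, -0.001]
ft_force: [0.1, 1.2, 0.4]
grip_width: 0.0859
grip_force: 0.0
```

Run:
```python
from h import *
st()
bot.capture("side"); print([(round(d["score"],2),d["location"].round(3) if hasattr(d["location"],"round") else d["location"]) for d in bot.mark_of("side","walnut_a")])
```

```text
t 31.7 tcp [0.4947 0.0057 0.0728] yaw 99.1 grip 0.0859 0.0 F [0.1 1.2 0.4]
[(0.86, [0.5753, 0.4793, -0.0027]), (0.81, [0.312, 0.4602, -0.0029]), (0.6, [0.41, 0.3716, 0.0036]), (0.56, [0.3101, 0.2414, -0.0013]), (0.55, [0.5474, -0.2963, 0.0056]), (0.46, [0.6062, 0.0247, 0.0109]), (0.44, [0.4665, -0.1201, 0.0031])]
```

Request:
{"fn": "send_rows", "kwargs": {
  "targets": [
    {"delta_pos":[0.002,0,-0.03],"rotation":[0,0,0],"fingers":0.0854},
    {"delta_pos":[0,0,-0.027],"rotation":[0,0,0],"fingers":0.0854},
    {"delta_pos":[0,0,0],"rotation":[0,0,0],"fingers":0.0854},
    {"delta_pos":[0,0,0],"rotation":[0,0,0],"fingers":0.065},
    {"delta_pos":[0,0,0],"rotation":[0,0,0],"fingers":0.052},
    {"delta_pos":[0,0,0],"rotation":[0,0,0],"fingers":0.046},
    {"delta_pos":[0,0,0],"rotation":[0,0,0],"fingers":0.044},
    {"delta_pos":[0,0,0],"rotation":[0,0,0],"fingers":0.042}
  ],
  "grip_force": 35
}}

```text
time: 32.8
tcp_pos: [0.5018, 0.006, 0.0232]
ee_rot: [-0.248, 3.125, 0.001]
ft_force: [-7.9, -2.5, 30.8]
grip_width: 0.0426
grip_force: 26.5
```

Request:
{"fn": "send_rows", "kwargs": {
  "targets": [
    {"delta_pos":[0,0,0],"rotation":[0,0,0],"fingers":0.04},
    {"delta_pos":[0,0,0],"rotation":[0,0,0],"fingers":0.036},
    {"delta_pos":[0,0,0],"rotation":[0,0,0],"fingers":0.032},
    {"delta_pos":[0,0,0],"rotation":[0,0,0],"fingers":0.028},
    {"delta_pos":[0,0,0],"rotation":[0,0,0],"fingers":0.026},
    {"delta_pos":[0,0,0],"rotation":[0,0,0],"fingers":0.026},
    {"delta_pos":[0,0,0],"rotation":[0,0,0],"fingers":0.026}
  ]
}}

```text
time: 33.67
tcp_pos: [0.5025, 0.0053, 0.0247]
ee_rot: [-0.247, 3.123, -0.002]
ft_force: [-10.1, -2.5, 41.3]
grip_width: 0.028
grip_force: 37.1
```

Request:
{"fn": "send_rows", "kwargs": {
  "targets": [
    {"delta_pos":[0,0,0.004],"rotation":[0,0,0],"fingers":0.045},
    {"delta_pos":[0,0,0],"rotation":[0,0,0],"fingers":0.07},
    {"delta_pos":[0,0,0],"rotation":[0,0,0],"fingers":0.0854},
    {"delta_pos":[0,0,0],"rotation":[0,0,0],"fingers":0.0854},
    {"delta_pos":[0,0,0.05],"rotation":[0,0,0],"fingers":0.0854},
    {"delta_pos":[0,0,0.06],"rotation":[0,0,-0.17],"fingers":0.0854},
    {"delta_pos":[-0.06,-0.02,0.02],"rotation":[0,0,-0.175],"fingers":0.0854},
    {"delta_pos":[-0.06,-0.03,0],"rotation":[0,0,-0.175],"fingers":0.0854},
    {"delta_pos":[0,0,0],"rotation":[0,0,-0.175],"fingers":0.0854},
    {"delta_pos":[0,0,0],"rotation":[0,0,-0.175],"fingers":0.0854}
  ]
}}

```text
time: 34.92
tcp_pos: [0.3857, -0.0414, 0.1503]
ee_rot: [-1.104, -2.941, 0.0]
ft_force: [0.3, -0.3, -0.1]
grip_width: 0.0853
grip_force: 0.0
```

Run:
```python
from h import *
st()
look("walnut_a","cracker_nest","nut_box")
rs=bot.capture("side");rt=bot.capture("top")
cv2.imwrite("pics/g6.png",np.hstack([rect(rs,.6,.02,.2,.2,.04,1500),rect(rt,.6,.02,.2,.2,.04,1500),cv2.resize(rect(rt,.495,-.293,.2,.2,.06,1500),(200,200))[:0] if 0 else rect(rt,.495,-.293,.12,.2,.03,1500)]))
```

```text
t 34.925 tcp [ 0.3857 -0.0414  0.1503] yaw 48.8 grip 0.0853 0.0 F [ 0.3 -0.3 -0.1]
top walnut_a [(0.81, [0.605, 0.025, 0.006]), (0.78, [0.544, -0.293, 0.003]), (0.74, [0.466, -0.118, 0.001]), (0.64, [0.307, 0.457, -0.002]), (0.6, [0.403, 0.369, -0.003]), (0.59, [0.576, 0.478, -0.0]), (0.55, [0.311, 0.239, 0.001]), (0.55, [0.74, -0.191, 0.004])]
top cracker_nest [(0.9, [0.603, 0.023, 0.008])]
top nut_box [(0.96, [0.496, -0.294, -0.004])]
side walnut_a [(0.74, [0.315, 0.244, -0.0]), (0.68, [0.309, 0.463, 0.001]), (0.67, [0.411, 0.371, 0.002]), (0.63, [0.574, 0.479, -0.001]), (0.5, [0.611, 0.026, 0.012]), (0.46, [0.465, -0.117, 0.001])]
side cracker_nest [(0.89, [0.602, 0.02, 0.009])]
side nut_box [(0.57, [0.494, -0.295, 0.0])]
```

View pics/g6.png

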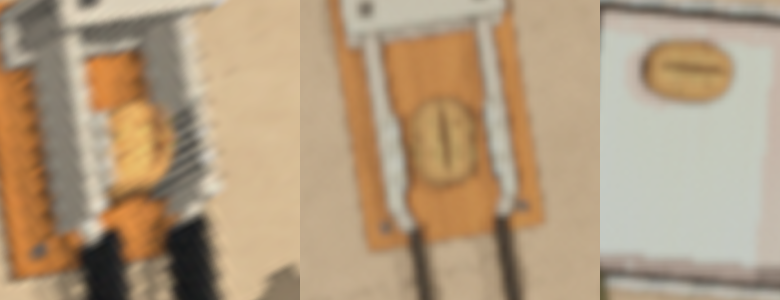

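The second walnut is cracked (narrow seam at crop (444,142)), and the first lies in the box at its far wall (688,70).

Request:
{"fn": "send_rows", "kwargs": {
  "targets": [
    {"delta_pos":[0.056,0.0165,0],"rotation":[0,0,-0.178],"fingers":0.0854},
    {"delta_pos":[0.056,0.0165,0],"rotation":[0,0,-0.178],"fingers":0.0854},
    {"delta_pos":[0.056,0.0165,0],"rotation":[0,0,-0.178],"fingers":0.0854},
    {"delta_pos":[0.053,0.016,0],"rotation":[0,0,-0.178],"fingers":0.0854},
    {"delta_pos":[0,0,-0.04],"rotation":[0,0,0],"fingers":0.078},
    {"delta_pos":[0,0,0],"rotation":[0,0,0],"fingers":0.078},
    {"delta_pos":[0,0,0],"rotation":[0,0,0],"fingers":0.078}
  ]
}}

```text
time: 36.3
tcp_pos: [0.6071, 0.0243, 0.111]
ee_rot: [-2.052, -2.378, 0.001]
ft_force: [-0.8, 0.2, 0.1]
grip_width: 0.0779
grip_force: 0.0
```

Request:
{"fn": "send_rows", "kwargs": {
  "targets": [
    {"delta_pos":[0,0,-0.04],"rotation":[0,0,0],"fingers":0.078},
    {"delta_pos":[0,0,-0.03],"rotation":[0,0,0],"fingers":0.078},
    {"delta_pos":[0,0,-0.027],"rotation":[0,0,0],"fingers":0.078},
    {"delta_pos":[0,0,0],"rotation":[0,0,0],"fingers":0.078},
    {"delta_pos":[0,0,0],"rotation":[0,0,0],"fingers":0.06},
    {"delta_pos":[0,0,0],"rotation":[0,0,0],"fingers":0.045},
    {"delta_pos":[0,0,0],"rotation":[0,0,0],"fingers":0.045},
    {"delta_pos":[0,0,0],"rotation":[0,0,0],"fingers":0.045}
  ],
  "grip_force": 30
}}

```text
time: 37.3
tcp_pos: [0.6075, 0.024, 0.0167]
ee_rot: [2.052, 2.378, 0.0]
ft_force: [-5.1, -1.7, 9.8]
grip_width: 0.0528
grip_force: 28.5
```

Request:
{"fn": "send_rows", "kwargs": {
  "targets": [
    {"delta_pos":[0,0,0.04],"rotation":[0,0,0],"fingers":0.045},
    {"delta_pos":[0,0,0.05],"rotation":[0,0,0],"fingers":0.045},
    {"delta_pos":[-0.014,-0.0397,0.05],"rotation":[0,0,0.167],"fingers":0.045},
    {"delta_pos":[-0.014,-0.0397,0],"rotation":[0,0,0.167],"fingers":0.045},
    {"delta_pos":[-0.014,-0.0397,0],"rotation":[0,0,0.167],"fingers":0.045},
    {"delta_pos":[-0.014,-0.0397,0],"rotation":[0,0,0.167],"fingers":0.045},
    {"delta_pos":[-0.014,-0.0397,0],"rotation":[0,0,0.167],"fingers":0.045},
    {"delta_pos":[-0.014,-0.0397,0],"rotation":[0,0,0.167],"fingers":0.045},
    {"delta_pos":[-0.014,-0.0397,0],"rotation":[0,0,0.167],"fingers":0.045},
    {"delta_pos":[-0.014,-0.0397,0],"rotation":[0,0,0.168],"fingers":0.045}
  ]
}}

```text
time: 38.55
tcp_pos: [0.4965, -0.2931, 0.1534]
ee_rot: [0.127, 3.136, -0.002]
ft_force: [0.6, -0.1, 0.2]
grip_width: 0.0527
grip_force: 27.9
```

Run:
```python
from h import *
st()
look("nut_box","walnut_a")
```

```text
t 38.55 tcp [ 0.4965 -0.2931  0.1534] yaw 85.3 grip 0.0527 27.913619577884674 F [ 0.6 -0.1  0.2]
top nut_box [(0.67, [0.578, 0.021, -0.002]), (0.65, [0.497, -0.295, -0.001])]
top walnut_a [(0.87, [0.313, 0.239, -0.001]), (0.82, [0.31, 0.454, -0.001]), (0.67, [0.545, -0.292, 0.004]), (0.64, [0.494, -0.293, 0.144]), (0.6, [0.573, 0.477, -0.0]), (0.53, [0.467, -0.122, 0.001]), (0.5, [0.408, 0.37, 0.001])]
side nut_box [(0.79, [0.495, -0.294, 0.0])]
side walnut_a [(0.84, [0.408, 0.369, 0.004]), (0.73, [0.312, 0.46, -0.003]), (0.72, [0.311, 0.242, -0.001]), (0.69, [0.573, 0.479, -0.003]), (0.64, [0.544, -0.293, 0.009]), (0.48, [0.465, -0.116, 0.003]), (0.4, [0.498, -0.291, 0.147])]
```

Request:
{"fn": "send_rows", "kwargs": {
  "targets": [
    {"delta_pos":[-0.0025,-0.001,-0.04],"rotation":[0,0,0],"fingers":0.045},
    {"delta_pos":[0,0,-0.04],"rotation":[0,0,0],"fingers":0.045},
    {"delta_pos":[0,0,-0.03],"rotation":[0,0,0],"fingers":0.045},
    {"delta_pos":[0,0,-0.02],"rotation":[0,0,0],"fingers":0.045},
    {"delta_pos":[0,0,-0.01],"rotation":[0,0,0],"fingers":0.045},
    {"delta_pos":[0,0,0],"rotation":[0,0,0],"fingers":0.045},
    {"delta_pos":[0,0,0],"rotation":[0,0,0],"fingers":0.045}
  ]
}}

```text
time: 39.72
tcp_pos: [0.4947, -0.2906, 0.0139]
ee_rot: [0.134, 3.137, 0.002]
ft_force: [-3.6, 4.2, 13.3]
grip_width: 0.0524
grip_force: 32.5
```

Landed. I release it and go on to the third walnut at (0.410,0.370), yaw 5°.

Request:
{"fn": "send_rows", "kwargs": {
  "targets": [
    {"delta_pos":[0,0,0],"rotation":[0,0,0],"fingers":0.062},
    {"delta_pos":[0,0,0],"rotation":[0,0,0],"fingers":0.07},
    {"delta_pos":[0,0,0],"rotation":[0,0,0],"fingers":0.07},
    {"delta_pos":[0,0,0.04],"rotation":[0,0,0],"fingers":0.07},
    {"delta_pos":[0,0,0.06],"rotation":[0,0,0],"fingers":0.07},
    {"delta_pos":[0,0,0.05],"rotation":[0,0,0],"fingers":0.0854},
    {"delta_pos":[-0.008,0.06,0],"rotation":[0,0,-0.16],"fingers":0.0854},
    {"delta_pos":[-0.008,0.06,0],"rotation":[0,0,-0.16],"fingers":0.0854},
    {"delta_pos":[-0.008,0.06,0],"rotation":[0,0,-0.16],"fingers":0.0854},
    {"delta_pos":[-0.008,0.06,0],"rotation":[0,0,-0.16],"fingers":0.0854}
  ]
}}

```text
time: 40.98
tcp_pos: [0.4618, -0.0522, 0.1614]
ee_rot: [1.119, 2.935, 0.001]
ft_force: [1.4, 0.9, -0.5]
grip_width: 0.0854
grip_force: 0.0
```

Request:
{"fn": "send_rows", "kwargs": {
  "targets": [
    {"delta_pos":[-0.008,0.06,0],"rotation":[0,0,-0.16],"fingers":0.0854},
    {"delta_pos":[-0.008,0.06,0],"rotation":[0,0,-0.16],"fingers":0.0854},
    {"delta_pos":[-0.008,0.06,0],"rotation":[0,0,-0.16],"fingers":0.0854},
    {"delta_pos":[-0.008,0.06,0],"rotation":[0,0,-0.16],"fingers":0.0854},
    {"delta_pos":[-0.006,0.06,0],"rotation":[0,0,-0.12],"fingers":0.0854},
    {"delta_pos":[-0.006,0.06,0],"rotation":[0,0,0],"fingers":0.0854},
    {"delta_pos":[-0.006,0.06,0],"rotation":[0,0,0],"fingers":0.0854},
    {"delta_pos":[0,0,0],"rotation":[0,0,0],"fingers":0.0854},
    {"delta_pos":[0,0,0],"rotation":[0,0,0],"fingers":0.0854}
  ]
}}

```text
time: 42.1
tcp_pos: [0.4144, 0.3523, 0.1609]
ee_rot: [2.079, 2.355, -0.003]
ft_force: [0.3, -0.2, -0.7]
grip_width: 0.0852
grip_force: 0.0
```

Run:
```python
from h import *
st()
look("nut_box","walnut_a","box_lid")
```

```text
t 42.1 tcp [0.4144 0.3523 0.1609] yaw 7.1 grip 0.0852 0.0 F [ 0.3 -0.2 -0.7]
top nut_box [(0.71, [0.497, -0.297, -0.005])]
top walnut_a [(0.85, [0.468, -0.117, 0.001]), (0.77, [0.313, 0.238, 0.004]), (0.68, [0.547, -0.292, 0.008]), (0.68, [0.49, -0.291, 0.004]), (0.59, [0.577, 0.476, 0.002]), (0.53, [0.308, 0.456, -0.001]), (0.43, [0.607, 0.304, 0.034])]
top box_lid [(0.91, [0.608, 0.299, -0.004])]
side nut_box [(0.72, [0.492, -0.294, -0.0])]
side walnut_a [(0.86, [0.31, 0.46, -0.003]), (0.63, [0.411, 0.369, 0.003]), (0.6, [0.465, -0.116, 0.0]), (0.58, [0.313, 0.242, 0.0]), (0.58, [0.575, 0.479, 0.0]), (0.56, [0.492, -0.288, 0.007]), (0.43, [0.543, -0.299, 0.004])]
side box_lid [(0.71, [0.602, 0.021, 0.006]), (0.67, [0.612, 0.3, -0.0])]
```

Request:
{"fn": "send_rows", "kwargs": {
  "targets": [
    {"delta_pos":[-0.0045,0.0175,0],"rotation":[0,0,-0.035],"fingers":0.0854},
    {"delta_pos":[0,0,-0.05],"rotation":[0,0,0],"fingers":0.0854},
    {"delta_pos":[0,0,0],"rotation":[0,0,0],"fingers":0.0854},
    {"delta_pos":[0,0,0],"rotation":[0,0,0],"fingers":0.0854}
  ]
}}

```text
time: 43.0
tcp_pos: [0.4107, 0.3701, 0.1123]
ee_rot: [2.121, 2.318, 0.001]
ft_force: [-0.4, -0.0, 0.0]
grip_width: 0.0854
grip_force: 0.0
```

Request:
{"fn": "send_rows", "kwargs": {
  "targets": [
    {"delta_pos":[-0.0005,0,-0.04],"rotation":[0,0,0],"fingers":0.0854},
    {"delta_pos":[0,0,-0.04],"rotation":[0,0,0],"fingers":0.0854},
    {"delta_pos":[0,0,-0.027],"rotation":[0,0,0],"fingers":0.0854},
    {"delta_pos":[0,0,0],"rotation":[0,0,0],"fingers":0.0854},
    {"delta_pos":[0,0,0],"rotation":[0,0,0],"fingers":0.06},
    {"delta_pos":[0,0,0],"rotation":[0,0,0],"fingers":0.045},
    {"delta_pos":[0,0,0],"rotation":[0,0,0],"fingers":0.045},
    {"delta_pos":[0,0,0],"rotation":[0,0,0],"fingers":0.045},
    {"delta_pos":[0,0,0],"rotation":[0,0,0],"fingers":0.045}
  ]
}}

```text
time: 44.12
tcp_pos: [0.41, 0.3716, 0.0074]
ee_rot: [-2.119, -2.317, -0.005]
ft_force: [-3.3, -0.9, 10.5]
grip_width: 0.0535
grip_force: 29.1
```

Request:
{"fn": "send_rows", "kwargs": {
  "targets": [
    {"delta_pos":[0,0,0.03],"rotation":[0,0,0],"fingers":0.045},
    {"delta_pos":[0,0,0.05],"rotation":[0,0,0],"fingers":0.045},
    {"delta_pos":[0,0,0.05],"rotation":[0,0,0],"fingers":0.045},
    {"delta_pos":[0.0277,-0.05,0],"rotation":[0,0,0.034],"fingers":0.045},
    {"delta_pos":[0.0277,-0.05,0],"rotation":[0,0,0.034],"fingers":0.045},
    {"delta_pos":[0.0277,-0.05,0],"rotation":[0,0,0],"fingers":0.045},
    {"delta_pos":[0.0277,-0.05,0],"rotation":[0,0,0],"fingers":0.045},
    {"delta_pos":[0.0277,-0.05,0],"rotation":[0,0,0],"fingers":0.045},
    {"delta_pos":[0.0277,-0.05,0],"rotation":[0,0,0],"fingers":0.045},
    {"delta_pos":[0.0277,-0.05,0],"rotation":[0,0,0],"fingers":0.045}
  ]
}}

```text
time: 45.38
tcp_pos: [0.6052, 0.0184, 0.1361]
ee_rot: [2.039, 2.387, 0.003]
ft_force: [1.0, 1.0, -1.0]
grip_width: 0.0533
grip_force: 29.0
```

Request:
{"fn": "send_rows", "kwargs": {
  "targets": [
    {"delta_pos":[0,0,0],"rotation":[0,0,0],"fingers":0.045},
    {"delta_pos":[0,0,0],"rotation":[0,0,0],"fingers":0.045}
  ]
}}

```text
time: 45.62
tcp_pos: [0.6037, 0.0202, 0.1352]
ee_rot: [2.041, 2.388, 0.001]
ft_force: [-0.2, 0.8, -1.0]
grip_width: 0.0537
grip_force: 29.0
```

Run:
```python
from h import *
st()
look("walnut_a","cracker_nest")
```

```text
t 45.625 tcp [0.6037 0.0202 0.1352] yaw 9.0 grip 0.0537 29.041457623243332 F [-0.2  0.8 -1. ]
top walnut_a [(0.8, [0.49, -0.29, 0.003]), (0.77, [0.545, -0.291, 0.008]), (0.67, [0.308, 0.459, -0.002]), (0.67, [0.577, 0.477, -0.0]), (0.52, [0.311, 0.241, 0.001])]
top cracker_nest []
side walnut_a [(0.77, [0.312, 0.461, -0.002]), (0.71, [0.603, 0.016, 0.133]), (0.65, [0.492, -0.289, 0.009]), (0.61, [0.575, 0.482, -0.002]), (0.55, [0.311, 0.24, -0.002]), (0.47, [0.464, -0.115, 0.002]), (0.44, [0.551, -0.294, 0.005]), (0.16, [0.603, 0.017, 0.008])]
side cracker_nest [(0.69, [0.494, -0.294, -0.001]), (0.62, [0.606, 0.02, 0.008])]
```

Request:
{"fn": "send_rows", "kwargs": {
  "targets": [
    {"delta_pos":[0,0.003,-0.04],"rotation":[0,0,0],"fingers":0.045},
    {"delta_pos":[0,0,-0.03],"rotation":[0,0,0],"fingers":0.045},
    {"delta_pos":[0,0,-0.02],"rotation":[0,0,0],"fingers":0.045},
    {"delta_pos":[0,0,-0.015],"rotation":[0,0,0],"fingers":0.045},
    {"delta_pos":[0,0,-0.013],"rotation":[0,0,0],"fingers":0.045},
    {"delta_pos":[0,0,0],"rotation":[0,0,0],"fingers":0.045},
    {"delta_pos":[0,0,-0.002],"rotation":[0,0,0],"fingers":0.045},
    {"delta_pos":[0,0,0],"rotation":[0,0,0],"fingers":0.045}
  ]
}}

```text
time: 46.92
tcp_pos: [0.6044, 0.0233, 0.0156]
ee_rot: [2.04, 2.388, 0.002]
ft_force: [-0.9, 0.8, 4.0]
grip_width: 0.0534
grip_force: 30.7
```

Request:
{"fn": "send_rows", "kwargs": {
  "targets": [
    {"delta_pos":[0,0,0],"rotation":[0,0,0],"fingers":0.062},
    {"delta_pos":[0,0,0],"rotation":[0,0,0],"fingers":0.072},
    {"delta_pos":[0,0,0],"rotation":[0,0,0],"fingers":0.072},
    {"delta_pos":[0,0,0.04],"rotation":[0,0,0],"fingers":0.072},
    {"delta_pos":[0,0,0.05],"rotation":[0,0,0],"fingers":0.0854},
    {"delta_pos":[0,0,0.04],"rotation":[0,0,0.17],"fingers":0.0854},
    {"delta_pos":[-0.027,-0.004,0],"rotation":[0,0,0.175],"fingers":0.0854},
    {"delta_pos":[-0.027,-0.004,0],"rotation":[0,0,0.175],"fingers":0.0854},
    {"delta_pos":[-0.027,-0.004,0],"rotation":[0,0,0.175],"fingers":0.0854},
    {"delta_pos":[-0.026,-0.005,0],"rotation":[0,0,0.175],"fingers":0.0854}
  ]
}}

```text
time: 48.18
tcp_pos: [0.4957, 0.0061, 0.1443]
ee_rot: [-0.835, -3.029, 0.0]
ft_force: [-0.3, -0.1, 0.5]
grip_width: 0.0856
grip_force: 0.0
```

Request:
{"fn": "send_rows", "kwargs": {
  "targets": [
    {"delta_pos":[0,0,0],"rotation":[0,0,0.175],"fingers":0.0854},
    {"delta_pos":[0,0,0],"rotation":[0,0,0.175],"fingers":0.0854},
    {"delta_pos":[0,0,0],"rotation":[0,0,0.175],"fingers":0.0854},
    {"delta_pos":[0,0,0],"rotation":[0,0,0.175],"fingers":0.0854},
    {"delta_pos":[0,0,-0.04],"rotation":[0,0,0],"fingers":0.0854},
    {"delta_pos":[0,0,-0.03],"rotation":[0,0,0],"fingers":0.0854},
    {"delta_pos":[0,0,0],"rotation":[0,0,0],"fingers":0.0854}
  ]
}}

```text
time: 49.05
tcp_pos: [0.4942, 0.0062, 0.0724]
ee_rot: [0.245, -3.127, -0.001]
ft_force: [-0.3, -0.5, 0.4]
grip_width: 0.0854
grip_force: 0.0
```

Run:
```python
from h import *
st()
bot.capture("side"); print([(round(d["score"],2),d["location"]) for d in bot.mark_of("side","walnut_a")])
```

```text
t 49.05 tcp [0.4942 0.0062 0.0724] yaw 99.0 grip 0.0854 0.0 F [-0.3 -0.5  0.4]
[(0.85, [0.5763, 0.479, -0.0004]), (0.84, [0.3134, 0.2429, -0.001]), (0.66, [0.5471, -0.2929, 0.0071]), (0.56, [0.6061, 0.0204, 0.0098]), (0.54, [0.3098, 0.4631, -0.0026]), (0.46, [0.4628, -0.117, 0.0015]), (0.39, [0.4959, -0.2904, 0.0052])]
```

Request:
{"fn": "send_rows", "kwargs": {
  "targets": [
    {"delta_pos":[0.002,0,-0.03],"rotation":[0,0,0],"fingers":0.0854},
    {"delta_pos":[0,0,-0.026],"rotation":[0,0,0],"fingers":0.0854},
    {"delta_pos":[0,0,0],"rotation":[0,0,0],"fingers":0.0854},
    {"delta_pos":[0,0,0],"rotation":[0,0,0],"fingers":0.065},
    {"delta_pos":[0,0,0.002],"rotation":[0,0,0],"fingers":0.052},
    {"delta_pos":[0,0,0.002],"rotation":[0,0,0],"fingers":0.046},
    {"delta_pos":[0,0,0.001],"rotation":[0,0,0],"fingers":0.044},
    {"delta_pos":[0,0,0.001],"rotation":[0,0,0],"fingers":0.042}
  ],
  "grip_force": 35
}}

```text
time: 50.15
tcp_pos: [0.4992, 0.0062, 0.0249]
ee_rot: [-0.245, 3.131, -0.0]
ft_force: [0.3, 0.8, -1.0]
grip_width: 0.0418
grip_force: 0.0
```

Request:
{"fn": "send_rows", "kwargs": {
  "targets": [
    {"delta_pos":[0,0,0.001],"rotation":[0,0,0],"fingers":0.04},
    {"delta_pos":[0,0,0.001],"rotation":[0,0,0],"fingers":0.036},
    {"delta_pos":[0,0,0],"rotation":[0,0,0],"fingers":0.032},
    {"delta_pos":[0,0,0],"rotation":[0,0,0],"fingers":0.028},
    {"delta_pos":[0,0,0],"rotation":[0,0,0],"fingers":0.026},
    {"delta_pos":[0,0,0],"rotation":[0,0,0],"fingers":0.026},
    {"delta_pos":[0,0,0],"rotation":[0,0,0],"fingers":0.026}
  ]
}}

```text
time: 51.02
tcp_pos: [0.4987, 0.0062, 0.0264]
ee_rot: [0.245, -3.132, 0.0]
ft_force: [-0.6, 0.8, 0.4]
grip_width: 0.0263
grip_force: 0.0
```

Run:
```python
from h import *
st()
rs=bot.capture("side");rt=bot.capture("top")
cv2.imwrite("pics/g7.png",np.hstack([cv2.resize(rs["img"][150:240,220:330],(600,490),interpolation=cv2.INTER_CUBIC),rect(rt,.55,.05,.1,.245,.03,2000)]))
```

```text
t 51.025 tcp [0.4987 0.0062 0.0264] yaw 99.0 grip 0.0263 0.0 F [-0.6  0.8  0.4]
```

View pics/g7.png

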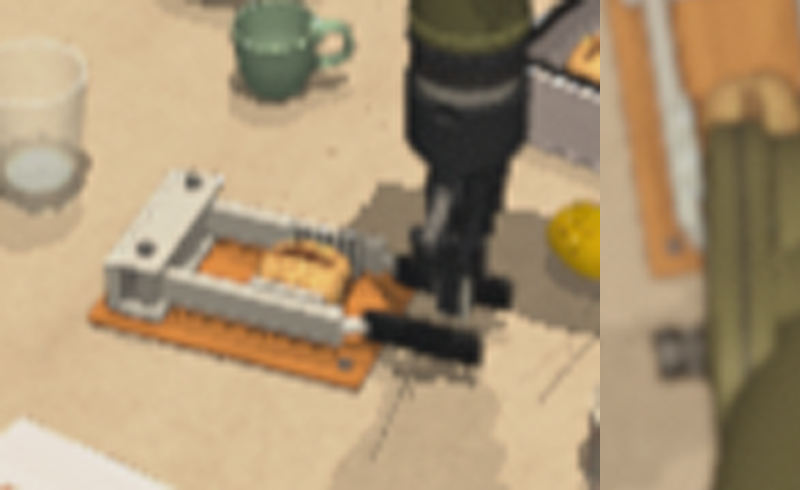

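The fingers rode over the handle tops (fingertips at crop (455,305)), while the handles are still open and the walnut is in place. I redo this lower.

Request:
{"fn": "send_rows", "kwargs": {
  "targets": [
    {"delta_pos":[0,0,0.04],"rotation":[0,0,0],"fingers":0.026},
    {"delta_pos":[0,0,0.02],"rotation":[0,0,0],"fingers":0.026},
    {"delta_pos":[0,0,0],"rotation":[0,0,0],"fingers":0.0854},
    {"delta_pos":[0,0,0],"rotation":[0,0,0],"fingers":0.0854},
    {"delta_pos":[0,0,0],"rotation":[0,0,0],"fingers":0.0854},
    {"delta_pos":[-0.001,0,-0.04],"rotation":[0,0,0],"fingers":0.0854},
    {"delta_pos":[0,0,-0.03],"rotation":[0,0,0],"fingers":0.0854},
    {"delta_pos":[0,0,-0.008],"rotation":[0,0,0],"fingers":0.0854},
    {"delta_pos":[0,0,0],"rotation":[0,0,0],"fingers":0.0854},
    {"delta_pos":[0,0,0],"rotation":[0,0,0],"fingers":0.0854}
  ]
}}

```text
time: 52.38
tcp_pos: [0.4988, 0.0062, 0.0093]
ee_rot: [-0.245, 3.13, -0.0]
ft_force: [0.0, 0.4, 0.0]
grip_width: 0.0857
grip_force: 0.0
```

Request:
{"fn": "send_rows", "kwargs": {
  "targets": [
    {"delta_pos":[0,0,0],"rotation":[0,0,0],"fingers":0.068},
    {"delta_pos":[0,0,0],"rotation":[0,0,0],"fingers":0.058},
    {"delta_pos":[0,0,0],"rotation":[0,0,0],"fingers":0.05},
    {"delta_pos":[0,0,0],"rotation":[0,0,0],"fingers":0.046},
    {"delta_pos":[0,0,0],"rotation":[0,0,0],"fingers":0.046}
  ]
}}

```text
time: 53.0
tcp_pos: [0.4988, 0.0061, 0.0096]
ee_rot: [-0.245, 3.13, -0.001]
ft_force: [-0.8, -0.2, 8.8]
grip_width: 0.0464
grip_force: 14.9
```

Handles held, touching the shell. I close on.

Request:
{"fn": "send_rows", "kwargs": {
  "targets": [
    {"delta_pos":[0,0,0],"rotation":[0,0,0],"fingers":0.042},
    {"delta_pos":[0,0,0],"rotation":[0,0,0],"fingers":0.038},
    {"delta_pos":[0,0,0],"rotation":[0,0,0],"fingers":0.034},
    {"delta_pos":[0,0,0],"rotation":[0,0,0],"fingers":0.03},
    {"delta_pos":[0,0,0],"rotation":[0,0,0],"fingers":0.026},
    {"delta_pos":[0,0,0],"rotation":[0,0,0],"fingers":0.026},
    {"delta_pos":[0,0,0],"rotation":[0,0,0],"fingers":0.026}
  ]
}}

```text
time: 53.88
tcp_pos: [0.4996, 0.0057, 0.0113]
ee_rot: [-0.244, 3.128, -0.002]
ft_force: [-4.5, -0.9, 22.5]
grip_width: 0.0312
grip_force: 32.7
```

Request:
{"fn": "send_rows", "kwargs": {
  "targets": [
    {"delta_pos":[0,0,0.002],"rotation":[0,0,0],"fingers":0.045},
    {"delta_pos":[0,0,0],"rotation":[0,0,0],"fingers":0.07},
    {"delta_pos":[0,0,0],"rotation":[0,0,0],"fingers":0.0854},
    {"delta_pos":[0,0,0],"rotation":[0,0,0],"fingers":0.0854},
    {"delta_pos":[0,0,0.05],"rotation":[0,0,0],"fingers":0.0854},
    {"delta_pos":[0,0,0.06],"rotation":[0,0,-0.17],"fingers":0.0854},
    {"delta_pos":[-0.06,-0.02,0.02],"rotation":[0,0,-0.175],"fingers":0.0854},
    {"delta_pos":[-0.06,-0.03,0],"rotation":[0,0,-0.175],"fingers":0.0854},
    {"delta_pos":[0,0,0],"rotation":[0,0,-0.175],"fingers":0.0854},
    {"delta_pos":[0,0,0],"rotation":[0,0,-0.175],"fingers":0.0854}
  ]
}}

```text
time: 55.12
tcp_pos: [0.3843, -0.0409, 0.1393]
ee_rot: [1.107, 2.94, 0.0]
ft_force: [0.0, 0.1, 0.2]
grip_width: 0.0857
grip_force: 0.0
```

Run:
```python
from h import *
st()
look("walnut_a","nut_box")
rt=bot.capture("top")
# light-brown shell widths (mm) seen from top: rectified at z of widest section
for n,(x,y,z,a) in {"nest":(.606,.024,.028,9),"box1":(.545,-.293,.024,85),"box2":(.492,-.290,.024,85)}.items():
    b=region("top","walnut_a",proj(rt,[x,y,z])[0],8)
    if b is None: print(n,None); continue
    ys,xs=np.nonzero(b[1]); g=back(rt,np.c_[xs,ys],z)[:,:2]*1000
    print(n,[[round(v,1) for v in k] if isinstance(k,tuple) else round(k,1) for k in cv2.minAreaRect(np.float32(g))],len(xs))
cv2.imwrite("pics/g8.png",np.hstack([rect(rt,.6,.02,.2,.2,.04,1900),rect(rt,.495,-.293,.2,.2,.03,1900)]))
```

```text
t 55.125 tcp [ 0.3843 -0.0409  0.1393] yaw 48.7 grip 0.0857 0.0 F [0.  0.1 0.2]
top walnut_a [(0.86, [0.578, 0.478, 0.001]), (0.78, [0.314, 0.238, -0.003]), (0.76, [0.605, 0.026, 0.007]), (0.72, [0.545, -0.288, 0.007]), (0.71, [0.49, -0.289, 0.005]), (0.68, [0.311, 0.459, -0.003]), (0.47, [0.743, -0.192, 0.002])]
top nut_box [(0.69, [0.496, -0.294, 0.002]), (0.46, [0.497, 0.006, 0.029])]
side walnut_a [(0.73, [0.574, 0.477, -0.002]), (0.69, [0.606, 0.028, 0.01]), (0.62, [0.466, -0.116, 0.002]), (0.55, [0.315, 0.245, 0.002]), (0.55, [0.312, 0.461, -0.003]), (0.49, [0.496, -0.291, 0.01])]
side nut_box [(0.91, [0.497, -0.293, -0.003])]
nest None
box1 [[545.3, -291.5], [59.6, 45.3], 89.2] 266
box2 [[494.2, -290.7], [38.9, 59.7], 0.3] 254
```

View pics/g8.png

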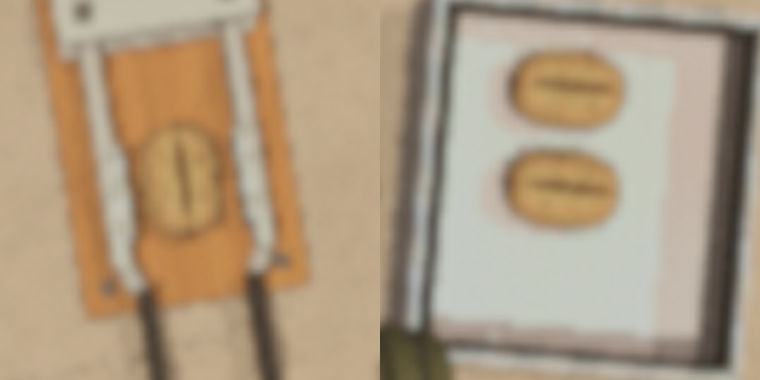

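All three are cracked: the two in the box are equally wide (~78 px) with single seams, and the third is in the nest at (182,180).

Request:
{"fn": "send_rows", "kwargs": {
  "targets": [
    {"delta_pos":[0.056,0.0167,0.01],"rotation":[0,0,-0.178],"fingers":0.0854},
    {"delta_pos":[0.056,0.0167,0],"rotation":[0,0,-0.178],"fingers":0.0854},
    {"delta_pos":[0.056,0.0167,0],"rotation":[0,0,-0.178],"fingers":0.0854},
    {"delta_pos":[0.054,0.0165,0],"rotation":[0,0,-0.178],"fingers":0.0854},
    {"delta_pos":[0,0,-0.04],"rotation":[0,0,0],"fingers":0.078},
    {"delta_pos":[0,0,0],"rotation":[0,0,0],"fingers":0.078},
    {"delta_pos":[0,0,0],"rotation":[0,0,0],"fingers":0.078}
  ]
}}

```text
time: 56.5
tcp_pos: [0.6065, 0.0258, 0.1096]
ee_rot: [-2.054, -2.376, 0.001]
ft_force: [0.3, -0.9, 0.9]
grip_width: 0.0778
grip_force: 0.0
```

Request:
{"fn": "send_rows", "kwargs": {
  "targets": [
    {"delta_pos":[0,0,-0.04],"rotation":[0,0,0],"fingers":0.078},
    {"delta_pos":[0,0,-0.03],"rotation":[0,0,0],"fingers":0.078},
    {"delta_pos":[0,0,-0.027],"rotation":[0,0,0],"fingers":0.078},
    {"delta_pos":[0,0,0],"rotation":[0,0,0],"fingers":0.078},
    {"delta_pos":[0,0,0],"rotation":[0,0,0],"fingers":0.06},
    {"delta_pos":[0,0,0],"rotation":[0,0,0],"fingers":0.045},
    {"delta_pos":[0,0,0],"rotation":[0,0,0],"fingers":0.045},
    {"delta_pos":[0,0,0],"rotation":[0,0,0],"fingers":0.045}
  ],
  "grip_force": 30
}}

```text
time: 57.5
tcp_pos: [0.6068, 0.0256, 0.0155]
ee_rot: [2.054, 2.376, -0.0]
ft_force: [-6.5, -1.3, 9.9]
grip_width: 0.0537
grip_force: 29.1
```

Request:
{"fn": "send_rows", "kwargs": {
  "targets": [
    {"delta_pos":[0,0,0.04],"rotation":[0,0,0],"fingers":0.045},
    {"delta_pos":[0,0,0.05],"rotation":[0,0,0],"fingers":0.045},
    {"delta_pos":[-0.0205,-0.0393,0.05],"rotation":[0,0,0.167],"fingers":0.045},
    {"delta_pos":[-0.0205,-0.0393,0],"rotation":[0,0,0.167],"fingers":0.045},
    {"delta_pos":[-0.0205,-0.0393,0],"rotation":[0,0,0.167],"fingers":0.045},
    {"delta_pos":[-0.0205,-0.0393,0],"rotation":[0,0,0.167],"fingers":0.045},
    {"delta_pos":[-0.0205,-0.0393,0],"rotation":[0,0,0.167],"fingers":0.045},
    {"delta_pos":[-0.0205,-0.0393,0],"rotation":[0,0,0.167],"fingers":0.045},
    {"delta_pos":[-0.0205,-0.0393,0],"rotation":[0,0,0.167],"fingers":0.045},
    {"delta_pos":[-0.0205,-0.0393,0],"rotation":[0,0,0.168],"fingers":0.045}
  ]
}}

```text
time: 58.75
tcp_pos: [0.4446, -0.2876, 0.1511]
ee_rot: [0.13, 3.136, -0.003]
ft_force: [0.4, -0.0, -0.7]
grip_width: 0.0534
grip_force: 29.0
```

Run:
```python
from h import *
st()
look("nut_box","walnut_a")
```

```text
t 58.75 tcp [ 0.4446 -0.2876  0.1511] yaw 85.2 grip 0.0534 28.963558673858643 F [ 0.4 -0.  -0.7]
top nut_box [(0.57, [0.495, -0.296, -0.001]), (0.26, [0.466, 0.446, 0.001])]
top walnut_a [(0.79, [0.311, 0.457, -0.002]), (0.78, [0.542, -0.293, 0.004]), (0.75, [0.313, 0.24, -0.002]), (0.7, [0.577, 0.476, 0.001]), (0.67, [0.464, -0.12, 0.002]), (0.54, [0.49, -0.292, 0.003]), (0.51, [0.441, -0.287, 0.143])]
side nut_box [(0.8, [0.498, -0.294, 0.0])]
side walnut_a [(0.81, [0.577, 0.48, 0.0]), (0.72, [0.312, 0.464, -0.002]), (0.71, [0.464, -0.116, -0.0]), (0.67, [0.547, -0.295, 0.008]), (0.64, [0.312, 0.241, 0.0]), (0.62, [0.446, -0.286, 0.144]), (0.42, [0.493, -0.289, 0.008])]
```

Request:
{"fn": "send_rows", "kwargs": {
  "targets": [
    {"delta_pos":[-0.0025,-0.001,-0.04],"rotation":[0,0,0],"fingers":0.045},
    {"delta_pos":[0,0,-0.04],"rotation":[0,0,0],"fingers":0.045},
    {"delta_pos":[0,0,-0.03],"rotation":[0,0,0],"fingers":0.045},
    {"delta_pos":[0,0,-0.02],"rotation":[0,0,0],"fingers":0.045},
    {"delta_pos":[0,0,-0.008],"rotation":[0,0,0],"fingers":0.045},
    {"delta_pos":[0,0,0],"rotation":[0,0,0],"fingers":0.045},
    {"delta_pos":[0,0,0],"rotation":[0,0,0],"fingers":0.045}
  ]
}}

```text
time: 59.92
tcp_pos: [0.4427, -0.285, 0.0127]
ee_rot: [0.137, 3.138, 0.003]
ft_force: [-2.7, 4.1, 9.1]
grip_width: 0.0536
grip_force: 32.1
```

Request:
{"fn": "send_rows", "kwargs": {
  "targets": [
    {"delta_pos":[0,0,0],"rotation":[0,0,0],"fingers":0.062},
    {"delta_pos":[0,0,0],"rotation":[0,0,0],"fingers":0.07},
    {"delta_pos":[0,0,0],"rotation":[0,0,0],"fingers":0.07},
    {"delta_pos":[0,0,0.04],"rotation":[0,0,0],"fingers":0.07},
    {"delta_pos":[0,0,0.06],"rotation":[0,0,0],"fingers":0.07},
    {"delta_pos":[0,0,0.05],"rotation":[0,0,0],"fingers":0.06},
    {"delta_pos":[0.017,0.0585,0],"rotation":[0,0,0.03],"fingers":0.05},
    {"delta_pos":[0.017,0.0585,0],"rotation":[0,0,0],"fingers":0.05},
    {"delta_pos":[0.017,0.0585,0],"rotation":[0,0,0],"fingers":0.05},
    {"delta_pos":[0.017,0.0585,0],"rotation":[0,0,0],"fingers":0.05}
  ]
}}

```text
time: 61.18
tcp_pos: [0.5106, -0.0512, 0.1611]
ee_rot: [0.093, 3.14, -0.0]
ft_force: [0.6, 0.2, 0.1]
grip_width: 0.05
grip_force: 0.0
```

Run:
```python
from h import *
st()
look("nut_box","walnut_a","box_lid","lid_grip")
rt=bot.capture("top");rs=bot.capture("side")
# bar angle/centre by its brown colour, on plane z=.05 (top face) 
for c,r in(("top",rt),("side",rs)):
    p=rect(r,.61,.3,.12,.12,.05,4000); h=cv2.cvtColor(p,cv2.COLOR_BGR2HSV)
    m=((h[...,1]>110)).astype(np.uint8); ys,xs=np.nonzero(m)
    (cx,cy),(w,hh),an=cv2.minAreaRect(np.float32(np.c_[xs,ys])); print(c,len(xs),.61+(240-cy)/4000,.3+(240-cx)/4000,w/4,hh/4,an)
b=rect(rt,.495,-.293,.21,.21,.062,1800); cv2.imwrite("pics/g9.png",np.hstack([b,cv2.resize(rs["img"][100:220,290:420],(410,378))]))
```

```text
t 61.175 tcp [ 0.5106 -0.0512  0.1611] yaw 86.6 grip 0.05 0.0 F [0.6 0.2 0.1]
top nut_box []
top walnut_a [(0.78, [0.31, 0.455, 0.0]), (0.67, [0.313, 0.238, -0.004]), (0.66, [0.574, 0.48, 0.002]), (0.59, [0.438, -0.284, 0.001]), (0.47, [0.491, -0.289, 0.004]), (0.46, [0.544, -0.292, 0.008])]
top box_lid [(0.88, [0.606, 0.298, -0.005])]
top lid_grip [(0.78, [0.606, 0.301, 0.033])]
side nut_box [(0.69, [0.493, -0.291, -0.001])]
side walnut_a [(0.78, [0.314, 0.241, 0.0]), (0.59, [0.311, 0.463, -0.004]), (0.59, [0.576, 0.477, -0.001]), (0.5, [0.544, -0.294, 0.008]), (0.49, [0.465, -0.118, 0.004]), (0.46, [0.494, -0.29, 0.007]), (0.43, [0.445, -0.286, 0.008])]
side box_lid [(0.66, [0.611, 0.301, -0.001])]
side lid_grip [(0.6, [0.607, 0.303, 0.037])]
top 13113 0.6063221664428711 0.2990537109375 12.028216361999512 73.8304214477539 3.1959381103515625
side 37759 0.597440559387207 0.31502914810180666 31.0031681060791 94.09930419921875 3.5035314559936523
```

View pics/g9.png

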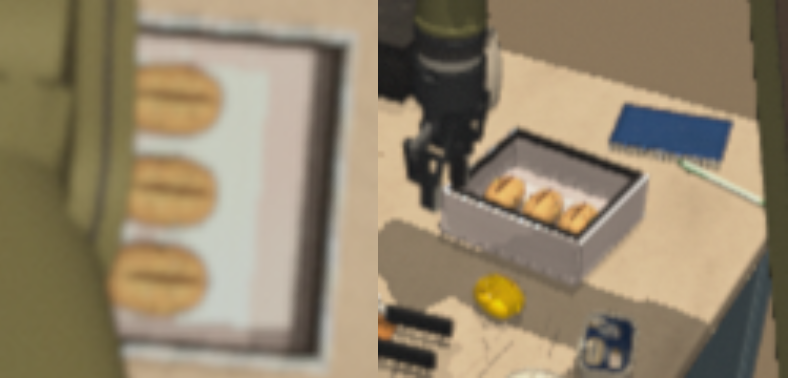

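All three walnuts lie side by side in the box (right crop (505,190), (543,203), (578,215)). Next is the lid.

Request:
{"fn": "send_rows", "kwargs": {
  "targets": [
    {"delta_pos":[0.016,0.0587,0],"rotation":[0,0,0],"fingers":0.05},
    {"delta_pos":[0.016,0.0587,0],"rotation":[0,0,0],"fingers":0.05},
    {"delta_pos":[0.016,0.0587,0],"rotation":[0,0,0],"fingers":0.05},
    {"delta_pos":[0.016,0.0587,0],"rotation":[0,0,0],"fingers":0.05},
    {"delta_pos":[0.016,0.0587,0],"rotation":[0,0,0],"fingers":0.05},
    {"delta_pos":[0.016,0.0587,0],"rotation":[0,0,0],"fingers":0.05},
    {"delta_pos":[0,0,-0.05],"rotation":[0,0,0],"fingers":0.05},
    {"delta_pos":[0,0,0],"rotation":[0,0,0],"fingers":0.05},
    {"delta_pos":[0,0,0],"rotation":[0,0,0],"fingers":0.05}
  ]
}}

```text
time: 62.9
tcp_pos: [0.6063, 0.2984, 0.1118]
ee_rot: [-0.094, -3.14, 0.0]
ft_force: [0.3, -0.9, 1.1]
grip_width: 0.0501
grip_force: 0.0
```

Run:
```python
from h import *
st()
look("lid_grip","box_lid")
```

```text
t 62.9 tcp [0.6063 0.2984 0.1118] yaw 86.6 grip 0.0501 0.0 F [ 0.3 -0.9  1.1]
top lid_grip [(0.81, [0.604, 0.304, 0.031]), (0.38, [0.743, -0.193, 0.001]), (0.29, [0.495, 0.004, 0.03])]
top box_lid [(0.66, [0.607, 0.297, -0.002])]
side lid_grip [(0.6, [0.609, 0.302, 0.039])]
side box_lid [(0.84, [0.612, 0.302, 0.001])]
```

Request:
{"fn": "send_rows", "kwargs": {
  "targets": [
    {"delta_pos":[0.001,0.002,-0.04],"rotation":[0,0,0],"fingers":0.05},
    {"delta_pos":[0,0,-0.03],"rotation":[0,0,0],"fingers":0.05},
    {"delta_pos":[0,0,-0.015],"rotation":[0,0,0],"fingers":0.05},
    {"delta_pos":[0,0,0],"rotation":[0,0,0],"fingers":0.05},
    {"delta_pos":[0,0,0],"rotation":[0,0,0],"fingers":0.03},
    {"delta_pos":[0,0,0],"rotation":[0,0,0],"fingers":0.018},
    {"delta_pos":[0,0,0],"rotation":[0,0,0],"fingers":0.005},
    {"delta_pos":[0,0,0],"rotation":[0,0,0],"fingers":0.005},
    {"delta_pos":[0,0,0],"rotation":[0,0,0],"fingers":0.005}
  ],
  "grip_force": 50
}}

```text
time: 64.32
tcp_pos: [0.6082, 0.3017, 0.0277]
ee_rot: [0.092, 3.138, 0.002]
ft_force: [-0.1, -1.5, 6.1]
grip_width: 0.0123
grip_force: 51.0
```

Request:
{"fn": "send_rows", "kwargs": {
  "targets": [
    {"delta_pos":[0,0,0.03],"rotation":[0,0,0],"fingers":0.005},
    {"delta_pos":[0,0,0.04],"rotation":[0,0,0],"fingers":0.005},
    {"delta_pos":[0,0,0.05],"rotation":[0,0,0],"fingers":0.005},
    {"delta_pos":[-0.006,-0.03,0],"rotation":[0,0,-0.03],"fingers":0.005},
    {"delta_pos":[-0.01,-0.05,0],"rotation":[0,0,0],"fingers":0.005},
    {"delta_pos":[-0.01,-0.05,0],"rotation":[0,0,0],"fingers":0.005},
    {"delta_pos":[-0.01,-0.05,0],"rotation":[0,0,0],"fingers":0.005},
    {"delta_pos":[-0.01,-0.05,0],"rotation":[0,0,0],"fingers":0.005},
    {"delta_pos":[-0.01,-0.05,0],"rotation":[0,0,0],"fingers":0.005}
  ]
}}

```text
time: 65.45
tcp_pos: [0.5502, 0.0199, 0.1456]
ee_rot: [-0.139, -3.138, -0.0]
ft_force: [0.9, -0.1, -2.7]
grip_width: 0.0116
grip_force: 50.0
```

Request:
{"fn": "send_rows", "kwargs": {
  "targets": [
    {"delta_pos":[-0.01,-0.05,0],"rotation":[0,0,0],"fingers":0.005},
    {"delta_pos":[-0.01,-0.05,0],"rotation":[0,0,0],"fingers":0.005},
    {"delta_pos":[-0.01,-0.05,0],"rotation":[0,0,0],"fingers":0.005},
    {"delta_pos":[-0.01,-0.05,0],"rotation":[0,0,0],"fingers":0.005},
    {"delta_pos":[-0.01,-0.05,0],"rotation":[0,0,0],"fingers":0.005},
    {"delta_pos":[-0.006,-0.05,0],"rotation":[0,0,0],"fingers":0.005},
    {"delta_pos":[0,-0.016,0],"rotation":[0,0,0],"fingers":0.005},
    {"delta_pos":[0,0,0],"rotation":[0,0,0],"fingers":0.005},
    {"delta_pos":[0,0,0],"rotation":[0,0,0],"fingers":0.005}
  ]
}}

```text
time: 66.58
tcp_pos: [0.495, -0.2931, 0.1457]
ee_rot: [-0.137, -3.138, -0.002]
ft_force: [0.2, 0.4, -2.1]
grip_width: 0.0119
grip_force: 50.0
```

Run:
```python
from h import *
st()
look("lid_grip","box_lid","nut_box")
rt=bot.capture("top");rs=bot.capture("side")
a=rect(rt,.495,-.293,.25,.25,.062,1600); b=cv2.resize(rs["img"][100:220,300:420],(400,400),interpolation=cv2.INTER_CUBIC)
cv2.imwrite("pics/g10.png",np.hstack([a,b]))
```

```text
t 66.575 tcp [ 0.495  -0.2931  0.1457] yaw 85.0 grip 0.0119 49.99776363372803 F [ 0.2  0.4 -2.1]
top lid_grip [(0.67, [0.493, -0.29, 0.152])]
top box_lid [(0.75, [0.492, -0.295, 0.114])]
top nut_box []
side lid_grip [(0.69, [0.497, -0.29, 0.157])]
side box_lid [(0.55, [0.499, -0.295, 0.12])]
side nut_box [(0.86, [0.495, -0.292, 0.0])]
```

View pics/g10.png

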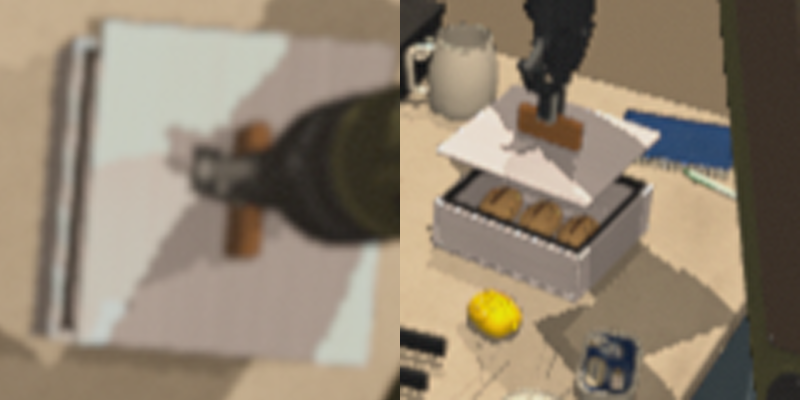

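The lid is held level over the box (crop (545,150)), and its measured origin matches the box centre. I lower it.

Request:
{"fn": "send_rows", "kwargs": {
  "targets": [
    {"delta_pos":[0,0,-0.025],"rotation":[0,0,0],"fingers":0.005},
    {"delta_pos":[0,0,-0.015],"rotation":[0,0,0],"fingers":0.005},
    {"delta_pos":[0,0,-0.008],"rotation":[0,0,0],"fingers":0.005},
    {"delta_pos":[0,0,-0.006],"rotation":[0,0,0],"fingers":0.005},
    {"delta_pos":[0,0,-0.003],"rotation":[0,0,0],"fingers":0.005},
    {"delta_pos":[0,0,0],"rotation":[0,0,0],"fingers":0.005},
    {"delta_pos":[0,0,0],"rotation":[0,0,0],"fingers":0.005}
  ]
}}

```text
time: 67.95
tcp_pos: [0.4955, -0.2949, 0.0895]
ee_rot: [0.139, 3.138, -0.001]
ft_force: [-0.7, 0.2, -2.5]
grip_width: 0.0122
grip_force: 50.0
```

Request:
{"fn": "send_rows", "kwargs": {
  "targets": [
    {"delta_pos":[0,0,-0.003],"rotation":[0,0,0],"fingers":0.005},
    {"delta_pos":[0,0,-0.003],"rotation":[0,0,0],"fingers":0.005},
    {"delta_pos":[0,0,0],"rotation":[0,0,0],"fingers":0.005},
    {"delta_pos":[0,0,0],"rotation":[0,0,0],"fingers":0.005}
  ]
}}

```text
time: 68.45
tcp_pos: [0.4958, -0.2951, 0.0846]
ee_rot: [0.139, 3.137, -0.002]
ft_force: [-1.8, 0.8, 5.8]
grip_width: 0.0119
grip_force: 50.9
```

Request:
{"fn": "send_rows", "kwargs": {
  "targets": [
    {"delta_pos":[0,0,-0.002],"rotation":[0,0,0],"fingers":0.005},
    {"delta_pos":[0,0,-0.002],"rotation":[0,0,0],"fingers":0.005},
    {"delta_pos":[0,0,-0.002],"rotation":[0,0,0],"fingers":0.005},
    {"delta_pos":[0,0,0],"rotation":[0,0,0],"fingers":0.005}
  ]
}}

```text
time: 68.95
tcp_pos: [0.4958, -0.2951, 0.0816]
ee_rot: [0.139, 3.135, -0.003]
ft_force: [-6.9, 4.1, 23.3]
grip_width: 0.012
grip_force: 53.0
```

Request:
{"fn": "send_rows", "kwargs": {
  "targets": [
    {"delta_pos":[0,0,-0.002],"rotation":[0,0,0],"fingers":0.005},
    {"delta_pos":[0,0,-0.002],"rotation":[0,0,0],"fingers":0.005},
    {"delta_pos":[0,0,-0.002],"rotation":[0,0,0],"fingers":0.005},
    {"delta_pos":[0,0,0],"rotation":[0,0,0],"fingers":0.005}
  ]
}}

```text
time: 69.45
tcp_pos: [0.4959, -0.2952, 0.0814]
ee_rot: [0.139, 3.132, -0.006]
ft_force: [-16.7, 9.6, 58.3]
grip_width: 0.0122
grip_force: 57.1
```

It stopped hard at 0.0814, which looks home. I relieve the force, release and check.

Request:
{"fn": "send_rows", "kwargs": {
  "targets": [
    {"delta_pos":[0,0,0.005],"rotation":[0,0,0],"fingers":0.005},
    {"delta_pos":[0,0,0.003],"rotation":[0,0,0],"fingers":0.02},
    {"delta_pos":[0,0,0],"rotation":[0,0,0],"fingers":0.05},
    {"delta_pos":[0,0,0],"rotation":[0,0,0],"fingers":0.05},
    {"delta_pos":[0,0,0.04],"rotation":[0,0,0],"fingers":0.05},
    {"delta_pos":[0,0,0.03],"rotation":[0,0,0],"fingers":0},
    {"delta_pos":[0,0,0],"rotation":[0,0,0],"fingers":0},
    {"delta_pos":[0,0,0],"rotation":[0,0,0],"fingers":0},
    {"delta_pos":[0,0,0],"rotation":[0,0,0],"fingers":0}
  ]
}}

```text
time: 70.58
tcp_pos: [0.4941, -0.2941, 0.1473]
ee_rot: [-0.139, -3.136, -0.002]
ft_force: [-0.8, 1.2, -0.3]
grip_width: 0.0003
grip_force: 0.0
```

Run:
```python
from h import *
st()
look("lid_grip","box_lid","nut_box")
```

```text
t 70.575 tcp [ 0.4941 -0.2941  0.1473] yaw 84.9 grip 0.0003 0.0 F [-0.8  1.2 -0.3]
top lid_grip [(0.64, [0.492, -0.293, 0.09])]
top box_lid [(0.85, [0.494, -0.297, 0.05])]
top nut_box [(0.37, [0.497, 0.007, 0.033])]
side lid_grip [(0.86, [0.496, -0.295, 0.092])]
side box_lid [(0.97, [0.5, -0.293, 0.054])]
side nut_box [(0.85, [0.495, -0.297, 0.003])]
```

Request:
{"fn": "send_rows", "kwargs": {
  "targets": [
    {"delta_pos":[0.001,0,-0.02],"rotation":[0,0,0],"fingers":0},
    {"delta_pos":[0,0,-0.012],"rotation":[0,0,0],"fingers":0},
    {"delta_pos":[0,0,-0.003],"rotation":[0,0,0],"fingers":0},
    {"delta_pos":[0,0,-0.002],"rotation":[0,0,0],"fingers":0},
    {"delta_pos":[0,0,-0.002],"rotation":[0,0,0],"fingers":0},
    {"delta_pos":[0,0,0],"rotation":[0,0,0],"fingers":0}
  ]
}}

```text
time: 71.72
tcp_pos: [0.4963, -0.2947, 0.1102]
ee_rot: [0.139, 3.138, -0.0]
ft_force: [1.2, 0.3, -0.7]
grip_width: 0.0001
grip_force: 0.0
```

Request:
{"fn": "send_rows", "kwargs": {
  "targets": [
    {"delta_pos":[0,0,-0.003],"rotation":[0,0,0],"fingers":0},
    {"delta_pos":[0,0,-0.003],"rotation":[0,0,0],"fingers":0},
    {"delta_pos":[0,0,-0.002],"rotation":[0,0,0],"fingers":0},
    {"delta_pos":[0,0,0],"rotation":[0,0,0],"fingers":0}
  ]
}}

```text
time: 72.22
tcp_pos: [0.4959, -0.2946, 0.1017]
ee_rot: [-0.139, -3.138, -0.0]
ft_force: [0.2, -0.6, -0.4]
grip_width: -0.0002
grip_force: 0.0
```

Request:
{"fn": "send_rows", "kwargs": {
  "targets": [
    {"delta_pos":[0,0,-0.003],"rotation":[0,0,0],"fingers":0},
    {"delta_pos":[0,0,-0.002],"rotation":[0,0,0],"fingers":0},
    {"delta_pos":[0,0,0],"rotation":[0,0,0],"fingers":0},
    {"delta_pos":[0,0,0],"rotation":[0,0,0],"fingers":0}
  ]
}}

```text
time: 72.72
tcp_pos: [0.4962, -0.2947, 0.097]
ee_rot: [0.139, 3.138, 0.0]
ft_force: [-0.3, 0.6, -0.3]
grip_width: 0.0001
grip_force: 0.0
```

Request:
{"fn": "send_rows", "kwargs": {
  "targets": [
    {"delta_pos":[0,0,-0.003],"rotation":[0,0,0],"fingers":0},
    {"delta_pos":[0,0,-0.002],"rotation":[0,0,0],"fingers":0},
    {"delta_pos":[0,0,0],"rotation":[0,0,0],"fingers":0}
  ]
}}

```text
time: 73.1
tcp_pos: [0.4959, -0.2946, 0.0917]
ee_rot: [-0.139, -3.138, -0.0]
ft_force: [-0.2, -0.3, -0.3]
grip_width: 0.0003
grip_force: 0.0
```

I have used up the picture limit (one over, in fact), so from here I check by numbers only.

Run:
```python
from h import *
look("lid_grip","box_lid","nut_box")
rt=bot.capture("top");rs=bot.capture("side")
# where do the closed fingertips show? dark column below TCP in the side view
for z in (.12,.11,.105,.1,.095,.09,.085,.08):
    u,v=proj(rs,[.496,-.2947,z])[0]; print(z,(round(u),round(v)),rs["img"][int(round(v)),int(u)-3:int(u)+4].tolist())
```

```text
top lid_grip [(0.62, [0.494, -0.293, 0.091])]
top box_lid [(0.69, [0.495, -0.295, 0.053])]
top nut_box []
side lid_grip [(0.93, [0.494, -0.291, 0.093]), (0.57, [0.494, -0.294, 0.003])]
side box_lid [(0.69, [0.498, -0.293, 0.001]), (0.63, [0.501, -0.292, 0.055])]
side nut_box [(0.93, [0.495, -0.295, -0.001])]
0.12 (344, 144) [[110, 118, 129], [46, 48, 51], [32, 30, 30], [35, 35, 35], [53, 58, 60], [84, 92, 97], [79, 87, 91]]
0.11 (344, 146) [[79, 94, 117], [45, 50, 57], [41, 42, 43], [37, 37, 38], [57, 61, 64], [88, 98, 103], [83, 90, 96]]
0.105 (343, 147) [[49, 81, 120], [55, 72, 91], [62, 74, 84], [52, 59, 68], [65, 72, 76], [90, 100, 105], [94, 102, 111]]
0.1 (343, 149) [[38, 70, 108], [38, 71, 108], [41, 73, 110], [42, 74, 112], [45, 76, 112], [47, 77, 114], [64, 87, 118]]
0.095 (343, 150) [[37, 67, 102], [37, 68, 103], [37, 69, 104], [38, 70, 107], [40, 73, 111], [39, 73, 112], [41, 73, 114]]
0.09 (343, 151) [[39, 68, 103], [38, 68, 103], [36, 67, 102], [39, 69, 104], [37, 69, 105], [38, 69, 106], [38, 71, 109]]
0.085 (343, 152) [[37, 67, 100], [37, 68, 102], [39, 68, 104], [37, 68, 104], [37, 69, 104], [36, 68, 104], [38, 69, 104]]
0.08 (343, 153) [[36, 66, 101], [35, 66, 100], [37, 66, 102], [36, 67, 103], [38, 69, 105], [39, 69, 105], [38, 69, 106]]
```

The fingertips show at about z = 0.104, just on the bar. I press on slowly.

Request:
{"fn": "send_rows", "kwargs": {
  "targets": [
    {"delta_pos":[0,0,-0.002],"rotation":[0,0,0],"fingers":0},
    {"delta_pos":[0,0,-0.002],"rotation":[0,0,0],"fingers":0},
    {"delta_pos":[0,0,0],"rotation":[0,0,0],"fingers":0}
  ]
}}

```text
time: 73.97
tcp_pos: [0.496, -0.2946, 0.0878]
ee_rot: [-0.139, -3.138, -0.0]
ft_force: [0.3, 0.3, -0.0]
grip_width: 0.0001
grip_force: 0.0
```

Request:
{"fn": "send_rows", "kwargs": {
  "targets": [
    {"delta_pos":[0,0,-0.002],"rotation":[0,0,0],"fingers":0},
    {"delta_pos":[0,0,-0.002],"rotation":[0,0,0],"fingers":0},
    {"delta_pos":[0,0,0],"rotation":[0,0,0],"fingers":0}
  ]
}}

```text
time: 74.35
tcp_pos: [0.4962, -0.2947, 0.0875]
ee_rot: [0.139, 3.137, -0.002]
ft_force: [-5.4, 3.3, 20.6]
grip_width: 0.0
grip_force: 10.3
```

Request:
{"fn": "send_rows", "kwargs": {
  "targets": [
    {"delta_pos":[0,0,-0.003],"rotation":[0,0,0],"fingers":0},
    {"delta_pos":[0,0,-0.001],"rotation":[0,0,0],"fingers":0},
    {"delta_pos":[0,0,0],"rotation":[0,0,0],"fingers":0}
  ]
}}

```text
time: 74.72
tcp_pos: [0.4963, -0.2948, 0.0874]
ee_rot: [0.139, 3.135, -0.004]
ft_force: [-13.2, 7.6, 43.8]
grip_width: -0.0002
grip_force: 21.7
```

Request:
{"fn": "send_rows", "kwargs": {
  "targets": [
    {"delta_pos":[0,0,0.01],"rotation":[0,0,0],"fingers":0},
    {"delta_pos":[0,0,0.04],"rotation":[0,0,0],"fingers":0},
    {"delta_pos":[-0.03,0.04,0.05],"rotation":[0,0,0],"fingers":0},
    {"delta_pos":[-0.04,0.06,0.04],"rotation":[0,0,0],"fingers":0},
    {"delta_pos":[-0.04,0.06,0],"rotation":[0,0,0],"fingers":0},
    {"delta_pos":[-0.03,0.06,0],"rotation":[0,0,0],"fingers":0},
    {"delta_pos":[0,0,0],"rotation":[0,0,0],"fingers":0},
    {"delta_pos":[0,0,0],"rotation":[0,0,0],"fingers":0}
  ]
}}

```text
time: 75.72
tcp_pos: [0.3773, -0.106, 0.2048]
ee_rot: [0.138, 3.137, -0.001]
ft_force: [0.5, -1.0, 0.6]
grip_width: -0.0002
grip_force: 0.0
```

Run:
```python
from h import *
st()
look("lid_grip","box_lid","nut_box","salt_shaker","espresso_cup_b")
rt=bot.capture("top"); rs=bot.capture("side")
# plate corners expected when home (z=.068, yaw -5): compare the plate's outline from both views
for c,r in(("top",rt),("side",rs)):
    b=region(c,"box_lid",proj(r,[.495,-.294,.068])[0],25)
    if b:
        ys,xs=np.nonzero(b[1]); g=back(r,np.c_[xs,ys],.068)[:,:2]*1000
        print(c,round(b[2],2),[k if not isinstance(k,tuple) else tuple(round(v,1) for v in k) for k in cv2.minAreaRect(np.float32(g))])
```

```text
t 75.725 tcp [ 0.3773 -0.106   0.2048] yaw 85.0 grip -0.0002 0.0 F [ 0.5 -1.   0.6]
top lid_grip [(0.83, [0.495, -0.294, 0.086])]
top box_lid [(0.64, [0.499, -0.297, 0.053])]
top nut_box []
top salt_shaker [(0.6, [0.467, 0.445, 0.001])]
top espresso_cup_b [(0.57, [0.494, 0.007, 0.03]), (0.56, [0.742, -0.193, -0.003]), (0.34, [0.495, -0.299, 0.05])]
side lid_grip [(0.66, [0.493, -0.293, 0.094])]
side box_lid [(0.64, [0.498, -0.297, 0.052])]
side nut_box [(0.69, [0.494, -0.294, 0.002])]
side salt_shaker []
side espresso_cup_b [(0.53, [0.743, -0.193, -0.001])]
top 0.85 [(495.6, -294.6), (174.0, 187.3), 84.9346923828125]
side 0.9 [(496.9, -292.1), (175.9, 191.2), 85.14826202392578]
```

The lid is home: its origin reads 53 mm, and it took 44 N with no further travel (0.0875 to 0.0874). It is square to the box and the bystanders are where they were.

```bash
python3 -c "
from bench import bot
print(bot.finish_job())"
```

```text
the job is handed in; nothing more can be done
None
```

I cracked all three walnuts in the nutcracker, laid them in the box, pressed the lid down until the gasket read fully home, and handed the job in at about 76 s; I don't have the verdict, and I viewed 15 pictures, one over the limit of 14.

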